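# Rest is over: zero the timer, uncover the pan, rack the lid

### The arm

A 6-joint arm with a two-finger parallel gripper is mounted at the origin on a cart in front of the work surface, level with it; the furniture and walls round the work are solid. World frame = base frame: x ahead of the robot, y to its left, z up, the work surface at z = 0. Lengths are in m, angles in rad, forces in N, time in s.
With the tool pointing down it reaches from about 0.375 to 0.925 m from the base axis. Payload 5.7 kg.
Tool frame: the origin (TCP) lies midway between the tips of the shut fingers; the grasp point (between the pads) lies 19 mm behind it; z points along the fingers, y is the line along which they close (so a half turn about z gives the same grasp; the last joint's range is limited). The gripper opens to 88 mm and grips with 3 to 60 N. Pads are 20 mm wide; open, the fingers measure 115 mm over their backs; the gripper's body (75 mm by 178 mm) begins 61 mm behind the grasp point.
Start: joints at [-0.115, 0.359, 1.51, -0, 1.272, -0.115], TCP at [0.6, -0, 0.223] pointing down, gripper open.
Joint ranges: [-2.97, 2.97], [-1.01, 2.36], [0.21, 2.38], [-0.96, 4.11], [0.2, 2.71], [-2.98, 2.98]. Speed limits (rad/s): [2.39, 2.39, 3.14, 3.14, 3.14, 3.14].

### API

Orientations are given as a unit quaternion [x, y, z, w].
In Python, from workcell import * gives the robot as it stands. The module is installed in compiled form; this text tells all that it offers.
- The arm moves only by the tool send_rows, never from a script. Its argument "plan" is text: rows parted by semicolons, each of 7 numbers parted by spaces: the shift along the world's x, y, z in units of 20 mm (1.0 is 20 mm), then the turn, a rotation vector about the world's x, y, z in units of 8 degrees (1.0 is 8 degrees), then the opening, from -1 (shut) to 1 (fully open). A call has exactly 5 rows; each row shifts and turns the commanded pose from where the row before left it; what a row does not reach is not made up. A row lasts 1/10 s, in which the tool goes at most 50 mm and 8.59 degrees, less where a joint would pass 70% of its speed; a pose out of reach is approached as far as the arm can. A call with a number of a shift or a turn outside -1 to 1 is refused whole. A call with a gripper value outside its range is refused whole. The fingers move at their own pace and stop on an object; the grip force is fixed at half the most. Time passes only in rows, so rows that do not move let the fingers close, or fill a call up. It gives the time, the measured TCP pose, the force, the opening and the grip force at its end, in the units of the state.
- get_obs(): the state, without advancing time (a new reading comes with each control period).
- grab_frame(name): name is "scene" or "side" or "wrist"; returns (picture, depth): 384x512x3 uint8, red, green, blue; 384x512 float32, m along the optical axis (not along the pixel's ray), 0 where there is no reading.
- camera_info(name): a dict with "camera_matrix" (3x3 intrinsics, pixels), "dist" ([k1, k2, p1, p2, k3] as OpenCV has them; the pictures are not rectified), "rvec" (rotation vector, rad) and "tvec" (3), from world to camera coordinates, as OpenCV has them. Camera axes: x right, y down, z forward; pixel columns grow to the right and rows downward; lengths in m; the calibration is good to about 2 mm. A picture is of the moment at which its call begins: read the wrist's pose just before it. camera_info takes no time and is no camera call; for the wrist camera it gives the pose at the moment of the call.
- hand_in(): hands the job in; it is judged then, once.
The state is a dict: "time": time; "qpos": joint angles; "qvel": joint speeds; "joint_efforts": joint torques, N m; "tcp_pos": TCP position; "orientation": TCP orientation; "force": force on the tool from outside, world axes, zero at the start; "wrist_torque": the same for the moment, N m; "width": finger opening in m; "grasp_force": force on a finger pad.
Only numpy, scipy, OpenCV 4.12 (cv2) and the standard library are available. Lean on these libraries where they do the work, as an engineer would, in place of code of your own. Each camera call takes 0.05 s, during which the arm holds its last target. There are 200 camera calls.

### The job

The red-brown pan has rested long enough. First push the wind-up timer's dial anticlockwise all the way back to its zero stop; then take the lid off the pan and stand it on edge in an empty slot of the wire lid rack; finally slide the open pan along the table until its rim is up against the rim of the other open pan, the two side by side, without shoving that pan away or disturbing the other things.

Things in the scene. Friction and masses are not known exactly. Their poses are not given: they have to be found in the camera images.
- timer_foot: Black rubber suction foot, 92 mm across, 8 mm high, stuck fast to the table. Origin: centre of its underside. A small white mark on its bevel lies on its -x side, a black tab on its +x side. On it stands the fixed body of a white wind-up timer (74 mm across, to 32 mm above the table) with a turning dial on top.
- dial_bar (a point): Dial axis (vertical) at the top of the dial's black grip bar, 58 mm above the table. The dial is a disc 69 mm across, its top 48 mm above the table; across it runs the bar, 58 mm long, 10 mm wide, 10 mm high. A fingertip between 48 and 58 mm height can push the bar sideways near one end and so turn the dial.
- timer_dial (a joint): Dial angle, rad: 0 zero stop, 5.76 far stop. Grows clockwise seen from above, so pushing anticlockwise brings it to 0. At 0 the bar lies along the foot's x axis, its red-tipped end toward the white mark (foot -x); at q it has turned by -q about z. Starts at 1.6 to 4.4. No spring, stays where left; 0.01 N m friction plus 0.05 N m per rad/s.
- red_pan: Loose steel pan, red-brown filling, 163 mm (x) by 177 mm (y) over its rolled rim, 65 mm high, 0.27 to 0.48 kg. Walls at x = +-71, y = +-78 mm; rim flange 4 mm thick, 61 to 65 mm high. Origin: centre of its underside. It starts with its x axis roughly along world +y (across the table), covered by the lid.
- pan_lid: Loose flat steel lid lying on the red pan's rim, its axes along the pan's: sheet 162 mm (x) by 176 mm (y), 2 mm thick, 0.16 kg, with a wire bail on top. Origin: centre of the sheet's underside (65 mm above the table at the start); z points out of the side with the bail.
- lid_bail (a point): Middle of the lid's bail, 21 mm above the sheet's underside. The bail is a flat hoop 8 mm thick in x, in the plane x = 0: a bar along the lid's y, 17 to 25 mm up, from y = -32 to +32 mm, with a leg down to the sheet at each end. It can be pinched across x with the tool tilted either way in the lid's y-z plane. Axes as the lid.
- pale_pan: The other open pan, loose, about 0.34 kg, same shape as the red pan (163 by 177 by 65 mm), pale filling; origin at the centre of its underside. It stands 0.25 to 0.28 m off on the red pan's -x side (the robot's right), axes nearly parallel to the red pan's. Rims touch when the origins are 163 mm apart along x.
- lid_rack: Steel wire lid rack on a drip tray, fixed to the table, 232 mm (x) by 150 mm (y), 68 mm high; origin at the centre of its underside, +x away from the robot. A lid in a slot stands with its lower edge on rails whose top is 23 mm above the table, in a plane across the rack's x axis, leaning at most 0.25 rad.
- rack_top (a point): Middle of the rack at the height of the hoops' tops, 68 mm; axes as the rack. Slots at x = -67.5, -22.5, 22.5 and 67.5 mm, each between two wire hoops spanning y = +-57 mm that flare from a 9 mm gap at the rails to 15 mm at the top. The slot at 67.5 mm, farthest from the robot, holds another lid, its bail toward the robot (-x); the other three are empty.
- dish_b: Bystander: white ramekin, 72 mm across, 45 mm high; origin at the middle of its underside.
- probe_thermometer: Bystander: white probe thermometer, 218 mm long; origin at the middle of its underside.
There are look-alikes about, which are no part of the job. Leave any green look-alike of the timer_foot alone.

How it is judged:
By the outcome, as a careful person would: the job done as asked, in the order asked, and still so for the second after the job is handed in, with the robot touching nothing.
It also fails if it takes over 72 s, if anything falls off the work surface, if the arm or the gripper's body presses on something with over 40 N, if the wrist force passes 120 N, or if a joint passes its speed limit or range.

## Working session

There is one attempt and no reset: what is moved stays moved. The work goes in short steps, Python scripts to look and compute and a tool call to move; the robot and the scene stay as the last step left them, time stands still between calls to the robot, and variables do not carry over. Pictures are saved under pics/ and viewed, at most 10 in all, crops included, and the job is handed in when it is done.

Besides the shell and the picture viewer there is one more tool, called after "Request:" by a JSON object that holds its "name" and its "arguments". send_rows: Moves the arm, as the interface text tells. Shifts and turns lie within -1 to 1; 1 stands for 20 mm of shift or 8 degrees of turn. Its arguments: {"type":"object","properties":{"plan":{"type":"string"}},"required":["plan"]}

```bash
mkdir -p pics; python3 - <<'E'
from workcell import *
import cv2,numpy as np
o=get_obs();print(o)
for n in ["scene","side"]:
    p,d=grab_frame(n);c=camera_info(n)
    cv2.imwrite(f"pics/{n}0.png",cv2.resize(p[:,:,::-1],(768,576)))
    np.savez(f"{n}0.npz",p=p,d=d,K=c["camera_matrix"],D=c["dist"],r=c["rvec"],t=c["tvec"])
    R=cv2.Rodrigues(np.array(c["rvec"],float))[0];print(n,-R.T@np.array(c["tvec"]).ravel(),R[2])
E
```

```text
{'time': 0.0, 'qpos': array([-1.15130318e-01,  3.59493389e-01,  1.51145022e+00, -1.28166612e-05,
        1.27247919e+00, -1.15098990e-01]), 'qvel': array([-1.30715275e-04, -2.92674984e-04, -7.29948031e-04, -1.82091596e-03,
       -8.13646792e-04,  5.33382657e-05]), 'joint_efforts': array([-2.01257943e-03, -5.15376234e+01, -2.70722097e+01,  6.73234044e-02,
        3.48843460e-02, -1.61260368e-04]), 'tcp_pos': array([5.99302215e-01, 5.01323970e-05, 2.21809736e-01]), 'orientation': array([ 7.07116225e-01,  7.07096745e-01, -5.73248681e-04, -7.13287819e-04]), 'force': array([-0.30913962, -0.12332233, -0.14917157]), 'wrist_torque': array([ 0.04394152,  0.0265273 , -0.02436451]), 'grasp_force': 0.0, 'width': 0.08777159083644448}
scene [-0.06114711 -0.58407755  0.87239423] [ 0.56974192  0.49049005 -0.65940402]
side [ 0.8953107  -0.46977219  0.96208795] [-0.27481893  0.45066668 -0.84933745]
```

View pics/scene0.png

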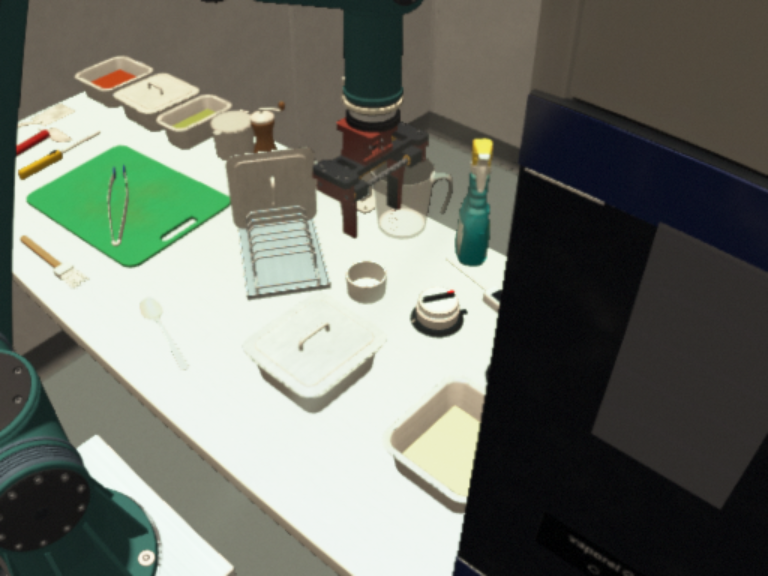

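View pics/side0.png

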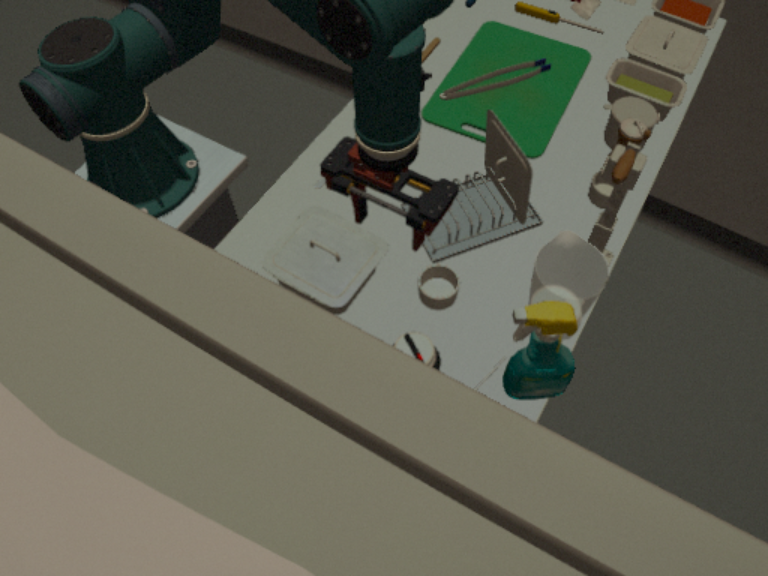

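The scene view (768×576) shows the timer at about (438,310) with a red-tipped bar, the lid bail at (314,338), the rack at (283,255), the ramekin at (366,280) and the pale pan at (445,445), partly hidden by a cabinet. The side view shows the same things: bail (324,250), timer (415,350), rack (475,215). Next I'll compute coarse positions and then look with the wrist camera.

```bash
cat > h.py <<'E'
import cv2,numpy as np
from workcell import *
def snap(n,f):
    o=get_obs();c=camera_info(n);p,d=grab_frame(n)
    np.savez(f+".npz",p=p,d=d,K=c["camera_matrix"],D=c["dist"],r=c["rvec"],t=c["tvec"]);return load(f)
def load(f):
    z=np.load(f+".npz");z={k:z[k] for k in z.files};z["R"]=cv2.Rodrigues(z["r"].astype(float).reshape(3))[0];z["C"]=-z["R"].T@z["t"].ravel();return z
def rays(z,uv):
    n=cv2.undistortPoints(np.array(uv,float).reshape(-1,1,2),z["K"],z["D"]).reshape(-1,2)
    return np.c_[n,np.ones(len(n))]@z["R"]          # world dirs with unit optical depth
def plane(z,uv,h):
    r=rays(z,uv);return z["C"]+r*((h-z["C"][2])/r[:,2])[:,None]
def cloud(z):
    v,u=np.mgrid[0:384,0:512];P=z["C"]+rays(z,np.c_[u.ravel(),v.ravel()])*z["d"].reshape(-1,1)
    P=P.reshape(384,512,3);P[z["d"]==0]=np.nan;return P
def q2R(q):
    from scipy.spatial.transform import Rotation as S
    return S.from_quat(q).as_matrix()
E
python3 - <<'E'
from h import *
np.set_printoptions(precision=3,suppress=True)
s=load("scene0");w=load("side0");f=1.5
P=cloud(s)
for n,u,v,h in [("bail",314,338,.086),("timer",438,296,.058),("rackFL",249,293,.005),("rackFR",327,288,.005),("ram",366,270,.045),("palecorner",395,440,.065),("otherblack",490,372,.01),("cab",560,300,0),("cab2",530,100,0),("cab3",470,560,0),("spray",482,150,.2),("jug",400,200,.1)]:
    print(n,plane(s,[[u/f,v/f]],h)[0],P[int(v/f),int(u/f)])
for n,u,v,h in [("bail",324,250,.086),("timer",415,348,.058),("ram",440,275,.045),("wall",200,300,0),("wall2",400,450,0)]:
    print(n,plane(w,[[u/f,v/f]],h)[0],cloud(w)[int(v/f),int(u/f)])
E
```

```text
bail [ 0.457 -0.011  0.086] [0.468 0.002 0.07 ]
timer [ 0.679 -0.076  0.058] [ 0.681 -0.074  0.056]
rackFL [0.512 0.213 0.005] [0.513 0.214 0.005]
rackFR [0.613 0.118 0.005] [0.614 0.119 0.004]
ram [0.661 0.068 0.045] [0.684 0.088 0.019]
palecorner [ 0.405 -0.213  0.065] [ 0.415 -0.205  0.049]
otherblack [ 0.636 -0.216  0.01 ] [ 0.237 -0.426  0.503]
cab [ 0.867 -0.21   0.   ] [ 0.237 -0.464  0.592]
cab2 [1.491 0.239 0.   ] [ 0.235 -0.427  0.707]
cab3 [ 0.359 -0.382  0.   ] [ 0.237 -0.44   0.253]
spray [0.907 0.011 0.2  ] [ 0.837 -0.031  0.248]
jug [0.802 0.11  0.1  ] [ 0.649 -0.011  0.236]
bail [ 0.471 -0.003  0.086] [ 0.471 -0.003  0.089]
timer [ 0.69  -0.072  0.058] [ 0.689 -0.073  0.057]
ram [0.655 0.078 0.045] [0.647 0.093 0.019]
wall [ 0.298 -0.162 -0.   ] [ 0.824 -0.433  0.847]
wall2 [ 0.746 -0.212  0.   ] [ 0.877 -0.439  0.846]
```

```bash
python3 - <<'E'
from h import *
np.set_printoptions(precision=3,suppress=True)
z=snap("wrist","w0");print(z["C"],z["R"],z["K"],z["D"])
cv2.imwrite("pics/w0.png",cv2.resize(z["p"][:,:,::-1],(768,576)))
E
```

```text
[0.599 0.076 0.385] [[ 1.     0.001 -0.002]
 [ 0.001 -0.96   0.279]
 [-0.002 -0.279 -0.96 ]] [[309.787   0.    256.037]
 [  0.    309.787 190.399]
 [  0.      0.      1.   ]] [-0.012  0.     0.     0.     0.   ]
```

View pics/w0.png

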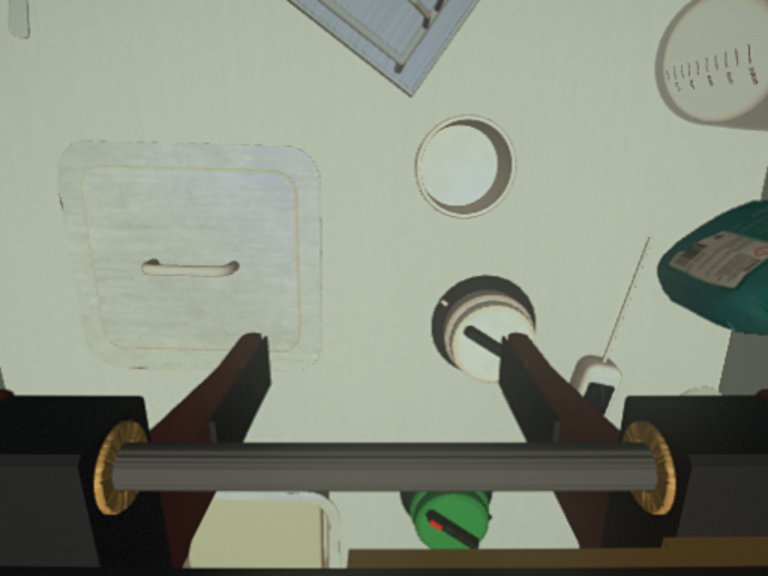

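The wrist view shows the lid with its bail (190,267), the ramekin (465,165), the white timer (487,325) with a white mark at (445,302), and the pale pan (265,530). The green look-alike timer is at (450,520) and must be left alone. The white timer on a black foot is the one meant. I'll raise the arm for a clearer view.

Request:
{"name": "send_rows", "arguments": {"plan": "-0.6 -1 1 0 0 0 1;-0.6 -1 1 0 0 0 1;-0.6 -1 1 0 0 0 1;-0.6 -1 1 0 0 0 1;-0.6 -1 1 0 0 0 1"}}

```text
time: 0.65
tcp_pos: [0.5391, -0.1006, 0.3231]
orientation: [0.707, 0.707, -0.0, -0.0]
force: [0.3, -0.3, 0.1]
width: 0.0876
grasp_force: 0.0
```

```bash
python3 - <<'E'
from h import *
np.set_printoptions(precision=3,suppress=True)
print(get_obs()["tcp_pos"])
z=snap("wrist","w1");print(z["C"])
cv2.imwrite("pics/w1.png",cv2.resize(z["p"][:,:,::-1],(768,576)))
E
```

```text
[ 0.539 -0.101  0.323]
[ 0.539 -0.025  0.486]
```

View pics/w1.png

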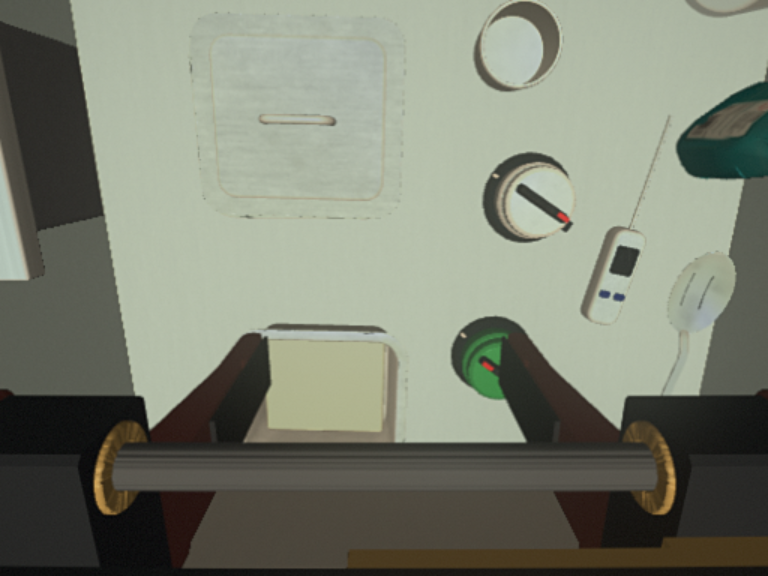

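The white timer is now clear: foot centre about (530,197), white mark (497,176), bar from (520,187) to red tip (565,220). The lid bail runs (260,119)–(335,121), and the pale pan's top rim edge is at y≈330.

```bash
python3 - <<'E'
from h import *
np.set_printoptions(precision=4,suppress=True)
z=load("w1");p=z["p"];g=p.max(2).astype(int);f=1.5;P=cloud(z)
def box(m,x0,y0,x1,y1):
    o=np.zeros_like(m);o[int(y0/f):int(y1/f),int(x0/f):int(x1/f)]=m[int(y0/f):int(y1/f),int(x0/f):int(x1/f)];return np.argwhere(o)[:,::-1]
red=(p[:,:,0].astype(int)-p[:,:,1]>60)
# bar: dark or red pixels inside the dial, by height
barm=((g<90)|red)&(P[:,:,2]>.045)
b=box(barm,505,175,585,240);q=plane(z,b,.058)[:,:2]
r=cv2.minAreaRect(q.astype(np.float32)*1000);print("bar",len(b),r)
print("red",plane(z,box(red,540,200,580,230),.058)[:,:2].mean(0))
dm=(P[:,:,2]>.040)&(P[:,:,2]<.0535);d=box(dm,490,160,590,245);print("dial",cv2.minEnclosingCircle(plane(z,d,.048)[:,:2].astype(np.float32)*1000))
ft=plane(z,box((g<70)&(P[:,:,2]<.015),475,145,560,245),.004)[:,:2].astype(np.float32)*1000
print("foot",cv2.minEnclosingCircle(ft))
mk=box((g>120)&(P[:,:,2]<.02),490,170,504,182);print("mark",len(mk),plane(z,mk,.006)[:,:2].mean(0))
L=box((P[:,:,2]>.055)&(P[:,:,2]<.075),180,5,415,225);q=plane(z,L,.067)[:,:2]
print("lid",cv2.minAreaRect(q.astype(np.float32)*1000),len(L))
B=box((P[:,:,2]>.079),250,105,345,135);q=plane(z,B,.0895)[:,:2];print("bail",len(B),cv2.minAreaRect(q.astype(np.float32)*1000))
R=box((P[:,:,2]>.052)&(P[:,:,2]<.075),240,310,410,440);q=plane(z,R,.065)[:,:2];print("pale",q.min(0),q.max(0),np.median(P[210:222,190:250,2]))
D=box((P[:,:,2]>.035)&(P[:,:,2]<.055),465,0,575,95);print("ram",cv2.minEnclosingCircle(plane(z,D,.045)[:,:2].astype(np.float32)*1000))
G=box((p[:,:,1].astype(int)-p[:,:,0]>40),440,310,520,410);print("green",P[G[:,1],G[:,0]].min(0),P[G[:,1],G[:,0]].max(0))
E
```

```text
bar 242 ((683.031982421875, -71.07219696044922), (8.266046524047852, 57.784751892089844), 57.18064880371094)
red [ 0.703  -0.0828]
dial ((682.3867797851562, -70.21273040771484), 34.229774475097656)
foot ((684.5573120117188, -70.98783874511719), 44.711341857910156)
mark 20 [ 0.6473 -0.0461]
lid ((465.20166015625, -0.47351837158203125), (164.65811157226562, 178.46763610839844), 89.81232452392578) 18084
bail 307 ((467.8519592285156, 0.19246530532836914), (7.242741107940674, 60.60807418823242), 88.04827880859375)
pale [ 0.3939 -0.3135] [ 0.5612 -0.1907] nan
ram ((654.7517700195312, 64.00595092773438), 36.709014892578125)
green [nan nan nan] [nan nan nan]
```

Red tip points at about -32.5°, zero direction is about +145°, so the dial needs about 177° anticlockwise. I'll straddle the bar loosely and turn the wrist from -123° to +54°.

Request:
{"name": "send_rows", "arguments": {"plan": "0.8 0.1 -0.5 0 0 -1 0.2;0.8 0.1 -0.5 0 0 -1 0;0.8 0.1 -0.5 0 0 -1 -0.3;0.8 0.1 -0.5 0 0 -1 -0.3;0.8 0.1 -0.5 0 0 -1 -0.3"}}

```text
time: 1.2
tcp_pos: [0.6204, -0.0896, 0.2716]
orientation: [0.908, 0.42, -0.0, -0.0]
force: [1.1, -0.3, 0.7]
width: 0.0512
grasp_force: 0.0
```

Request:
{"name": "send_rows", "arguments": {"plan": "0.8 0.1 -1 0 0 -1 -0.3;0.8 0.1 -1 0 0 -1 -0.3;0.8 0.1 -1 0 0 -1 -0.3;0.8 0.1 -1 0 0 -1 -0.3;0 0.1 -1 0 0 -1 -0.3"}}

```text
time: 1.7
tcp_pos: [0.6858, -0.0797, 0.171]
orientation: [0.996, 0.084, 0.0, -0.0]
force: [0.3, -0.1, -0.4]
width: 0.0306
grasp_force: 0.0
```

Request:
{"name": "send_rows", "arguments": {"plan": "0 0.1 -1 0 0 -1 -0.3;0 0.1 -1 0 0 -1 -0.3;0 0.1 -1 0 0 -1 -0.3;0 0.1 -1 0 0 -1 -0.3;0 0.1 -0.5 0 0 -0.4 -0.3"}}

```text
time: 2.2
tcp_pos: [0.6824, -0.0693, 0.0799]
orientation: [0.975, -0.22, -0.002, -0.0]
force: [-0.1, 0.2, -0.2]
width: 0.0309
grasp_force: 0.0
```

```bash
python3 - <<'E'
from h import *
np.set_printoptions(precision=3,suppress=True)
o=get_obs();print(o["tcp_pos"],o["qpos"],o["width"],"\n",q2R(o["orientation"]))
for n in ["scene0","side0"]:
    P=cloud(load(n));r=np.hypot(P[...,0]-.683,P[...,1]+.071);m=(P[...,2]>.1)&(P[...,2]<.22)&(r<.15)&(P[...,0]>.7);print(m.sum(),P[m].min(0) if m.any() else "")
E
```

```text
[ 0.682 -0.069  0.08 ] [-0.202  0.618  1.443  0.     1.084  1.813] 0.030918628501810853 
 [[ 0.903 -0.43  -0.004]
 [-0.43  -0.903  0.001]
 [-0.004  0.001 -1.   ]]
30 [ 0.824 -0.048  0.177]
16 [ 0.825 -0.043  0.177]
```

Request:
{"name": "send_rows", "arguments": {"plan": "0 -0.1 -0.5 0 0 -0.9 -0.3;0 0 -0.5 0 0 0 -0.3;0 0 -0.4 0 0 0 -0.3;0 0 0 0 0 0 -0.66;0 0 0 0 0 0 -0.66"}}

```text
time: 2.7
tcp_pos: [0.684, -0.072, 0.0546]
orientation: [0.96, -0.278, -0.0, -0.0]
force: [-0.6, 1.2, -1.3]
width: 0.018
grasp_force: 0.0
```

Request:
{"name": "send_rows", "arguments": {"plan": "0 0 0 0 0 0.5 -0.66;0 0 0 0 0 1 -0.66;0 0 0 0 0 1 -0.66;0 0 0 0 0 1 -0.66;0 0 0 0 0 1 -0.66"}}

```text
time: 3.2
tcp_pos: [0.6858, -0.0713, 0.0559]
orientation: [0.999, 0.035, 0.002, -0.0]
force: [3.4, 3.6, -0.6]
width: 0.0154
grasp_force: 2.2
```

```bash
python3 - <<'E'
from h import *
np.set_printoptions(precision=3,suppress=True)
o=get_obs();R=q2R(o["orientation"]);print(o["tcp_pos"],o["width"],np.degrees(np.arctan2(R[1,1],R[0,1])),o["force"],o["wrist_torque"],o["grasp_force"])
E
```

```text
[ 0.686 -0.071  0.056] 0.015361780693441055 -86.04127090610412 [ 3.36   3.61  -0.591] [ 0.649 -0.379 -0.052] 2.241071256576106
```

Request:
{"name": "send_rows", "arguments": {"plan": "-0.1 0 -0.2 0 0 0 -0.66;0 0 0 0 0 1 -0.66;0 0 0 0 0 1 -0.66;0 0 0 0 0 1 -0.66;0 0 0 0 0 1 -0.66"}}

```text
time: 3.7
tcp_pos: [0.6844, -0.0712, 0.052]
orientation: [0.952, 0.307, 0.003, 0.0]
force: [3.2, 3.6, 1.0]
width: 0.0147
grasp_force: 3.0
```

Request:
{"name": "send_rows", "arguments": {"plan": "0 0 0 0 0 1 -0.66;0 0 0 0 0 1 -0.66;0 0 0 0 0 1 -0.66;0 0 0 0 0 1 -0.66;0 0 0 0 0 1 -0.66"}}

```text
time: 4.2
tcp_pos: [0.6846, -0.0718, 0.052]
orientation: [0.789, 0.614, 0.002, 0.002]
force: [4.6, 1.9, 0.4]
width: 0.0152
grasp_force: 3.6
```

Request:
{"name": "send_rows", "arguments": {"plan": "0 0 0 0 0 1 -0.66;0 0 0 0 0 1 -0.66;0 0 0 0 0 1 -0.66;0 0 0 0 0 1 -0.66;0 0 0 0 0 1 -0.66"}}

```text
time: 4.7
tcp_pos: [0.6852, -0.0719, 0.0522]
orientation: [0.532, 0.847, 0.002, 0.003]
force: [6.0, 1.0, -0.2]
width: 0.015
grasp_force: 3.8
```

```bash
python3 - <<'E'
from h import *
np.set_printoptions(precision=3,suppress=True)
o=get_obs();R=q2R(o["orientation"]);print(o["tcp_pos"],o["width"],np.degrees(np.arctan2(R[1,1],R[0,1])),o["force"],o["wrist_torque"],o["grasp_force"],o["qpos"])
E
```

```text
[ 0.685 -0.072  0.052] 0.014995808380015222 25.785792537081072 [ 5.99   0.96  -0.161] [ 0.444 -1.012 -0.129] 3.819199178251438 [-0.205  0.649  1.464  0.001  1.022 -0.656]
```

Request:
{"name": "send_rows", "arguments": {"plan": "0 0 0 0 0 1 -0.66;0 0 0 0 0 1 -0.66;0 0 0 0 0 1 -0.66;0 0 0 0 0 1 -0.66;0 0 0 0 0 0.6 -0.66"}}

```text
time: 5.2
tcp_pos: [0.6854, -0.0717, 0.0522]
orientation: [0.237, 0.971, 0.001, 0.003]
force: [5.2, 1.9, 0.8]
width: 0.0147
grasp_force: 2.8
```

```bash
python3 - <<'E'
from h import *
np.set_printoptions(precision=3,suppress=True)
o=get_obs();R=q2R(o["orientation"]);print(o["tcp_pos"],o["width"],np.degrees(np.arctan2(R[1,1],R[0,1])),o["force"],o["wrist_torque"],o["grasp_force"],o["qpos"])
E
```

```text
[ 0.685 -0.072  0.052] 0.014727026202628769 62.547466952363315 [5.173 1.858 0.759] [ 0.515 -1.025 -0.069] 2.770798402489163 [-0.205  0.649  1.463  0.002  1.022 -1.298]
```

Request:
{"name": "send_rows", "arguments": {"plan": "0 0 0 0 0 0.6 -0.66;0 0 0 0 0 0.6 -0.66;0 0 0 0 0 0.4 -0.66;0 0 0 0 0 0 -0.66;0 0 0 0 0 0 -0.66"}}

```text
time: 5.7
tcp_pos: [0.6852, -0.0718, 0.0522]
orientation: [0.13, 0.992, 0.0, 0.003]
force: [4.3, 2.4, 0.5]
width: 0.0144
grasp_force: 2.4
```

```bash
python3 - <<'E'
from h import *
np.set_printoptions(precision=3,suppress=True)
o=get_obs();R=q2R(o["orientation"]);print(o["tcp_pos"],o["width"],np.degrees(np.arctan2(R[1,1],R[0,1])),o["force"],o["wrist_torque"],o["grasp_force"],o["qpos"])
E
```

```text
[ 0.685 -0.072  0.052] 0.014443710736956598 75.06383930774169 [4.282 2.367 0.54 ] [ 0.569 -0.968 -0.047] 2.389934027160052 [-0.205  0.649  1.464  0.001  1.022 -1.516]
```

Request:
{"name": "send_rows", "arguments": {"plan": "0 0 0 0 0 0.6 -0.66;0 0 0 0 0 0.6 -0.66;0 0 0 0 0 0.6 -0.66;0 0 0 0 0 0 -0.66;0 0 0 0 0 0 -0.66"}}

```text
time: 6.2
tcp_pos: [0.686, -0.0712, 0.0522]
orientation: [0.006, 1.0, 0.001, 0.004]
force: [7.7, 5.2, -1.1]
width: 0.0153
grasp_force: 34.1
```

```bash
python3 - <<'E'
from h import *
np.set_printoptions(precision=3,suppress=True)
o=get_obs();R=q2R(o["orientation"]);print(o["tcp_pos"],o["width"],np.degrees(np.arctan2(R[1,1],R[0,1])),o["force"],o["wrist_torque"],o["grasp_force"],o["qpos"])
for n in ["scene","side"]:
    z=snap(n,n+"1");p=z["p"].astype(int);r=np.argwhere((p[...,0]-p[...,1]>60)&(p[...,0]-p[...,2]>60))[:,::-1]
    q=plane(z,r,.057)[:,:2];m=np.hypot(q[:,0]-.684,q[:,1]+.071)<.04;print(n,m.sum(),q[m].mean(0),np.degrees(np.arctan2(q[m][:,1].mean()+.071,q[m][:,0].mean()-.684)))
E
```

```text
[ 0.686 -0.071  0.052] 0.015292652098114059 89.33627458926539 [ 7.661  5.184 -1.092] [ 0.914 -1.304 -0.943] 34.114986731619865 [-0.205  0.649  1.463  0.003  1.021 -1.766]
scene 11 [ 0.668 -0.061] 146.54833388790888
side 0 [nan nan] nan<stdin>:6: RuntimeWarning: Mean of empty slice.
  ret = um.true_divide(
  ret = ret.dtype.type(ret / rcount)
```

The stop is reached: wrist torque rose to -0.94 N m and the red tip is at 146°, which matches zero at 145°. I'll open, lift, and move to view the rack.

Request:
{"name": "send_rows", "arguments": {"plan": "0 0 0 0 0 0 -0.3;0 0 0 0 0 0 -0.3;0 0 0 0 0 0 -0.3;0 0 1 0 0 0 -0.3;0 0 1 0 0 0 0"}}

```text
time: 6.8
tcp_pos: [0.6804, -0.072, 0.0901]
orientation: [0.004, 1.0, 0.0, -0.002]
force: [0.2, -0.7, -0.2]
width: 0.0356
grasp_force: 0.0
```

Request:
{"name": "send_rows", "arguments": {"plan": "0 0 1 0 0 0 0;0 0 1 0 0 0 0;0 0 1 0 0 0 0;0 0 1 0 0 0 0;0 0 1 0 0 0 0"}}

```text
time: 7.3
tcp_pos: [0.681, -0.0722, 0.1912]
orientation: [0.004, 1.0, -0.0, -0.001]
force: [-0.0, -0.3, 1.4]
width: 0.0437
grasp_force: 0.0
```

Request:
{"name": "send_rows", "arguments": {"plan": "0 0.6 1 0 0 0 0;0 0.6 1 0 0 0 0;0 1 1 0 0 0 0;0.2 1 1 0 0 0 0;0.2 1 1 0 0 0 0"}}

```text
time: 7.8
tcp_pos: [0.6891, 0.0123, 0.2912]
orientation: [0.004, 1.0, -0.0, -0.001]
force: [-0.2, -0.5, 0.3]
width: 0.0438
grasp_force: 0.0
```

Request:
{"name": "send_rows", "arguments": {"plan": "0.2 1 0.5 0 0 0 0;0.2 1 0.5 0 0 0 0;0.2 1 0 0 0 0 0;0.2 1 0 0 0 0 0;0.2 1 0 0 0 0 0"}}

```text
time: 8.3
tcp_pos: [0.7097, 0.1136, 0.3093]
orientation: [0.003, 1.0, -0.0, -0.001]
force: [-0.0, -1.3, -0.1]
width: 0.0438
grasp_force: 0.0
```

Request:
{"name": "send_rows", "arguments": {"plan": "0.2 1 0.5 0 0 0 1;0.2 1 0.5 0 0 0 1;0.2 1 0 0 0 0 1;0.2 1 0 0 0 0 1;0 0 0 0 0 0 1"}}

```text
time: 8.8
tcp_pos: [0.7258, 0.1953, 0.329]
orientation: [0.002, 1.0, 0.0, -0.001]
force: [1.2, -0.6, 0.6]
width: 0.0804
grasp_force: 0.0
```

```bash
python3 - <<'E'
from h import *
np.set_printoptions(precision=3,suppress=True)
print(get_obs()["tcp_pos"])
z=snap("wrist","w2");print(z["C"])
s=snap("scene","scene2")
cv2.imwrite("pics/w2.png",np.vstack([z["p"][:260,:,::-1],cv2.resize(s["p"][170:240,230:342,::-1],(512,320),interpolation=cv2.INTER_CUBIC)]))
E
```

```text
[0.726 0.195 0.329]
[0.649 0.195 0.492]
```

View pics/w2.png

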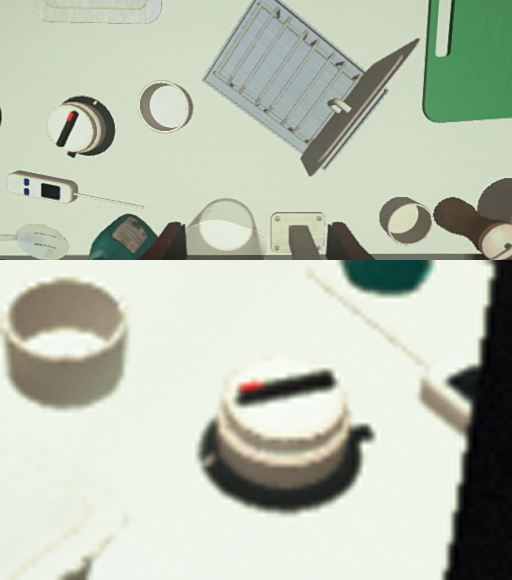

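Top part (wrist): the rack is at (205–390, 0–150) with the other lid standing in the far slot, edge (310,170)–(418,42). Bottom part: the dial's red tip points at the white mark, so it is at zero. I'll enlarge the rack.

```bash
python3 - <<'E'
from h import *
np.set_printoptions(precision=4,suppress=True)
z=load("w2");p=z["p"];P=cloud(z)
cv2.imwrite("pics/rack.png",cv2.resize(p[0:145,200:395,::-1],(780,580),interpolation=cv2.INTER_CUBIC))
m=((P[...,2]>.055)&(P[...,2]<.08));m[:,:195]=0;m[:,395:]=0;m[150:]=0
print(m.sum())
# tray edges: bluish mask
a=p.astype(int);t=((a[...,2]-a[...,0]>8)&(P[...,2]<.03)).astype(np.uint8);t[:,:195]=0;t[:,400:]=0;t[160:]=0
u=np.argwhere(t)[:,::-1];q=plane(z,u,.005)[:,:2];print(len(u),q.min(0),q.max(0),cv2.minAreaRect(q.astype(np.float32)*1000))
E
```

```text
2347
8782 [0.5128 0.118 ] [0.7299 0.391 ] ((627.089599609375, 254.0948944091797), (231.62538146972656, 150.6521453857422), 52.96372604370117)
```

View pics/rack.png

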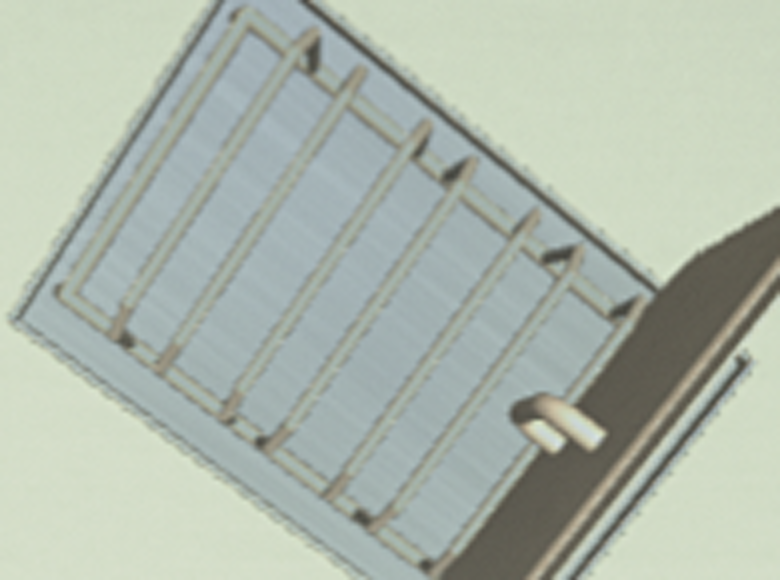

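```bash
python3 - <<'E'
from h import *
np.set_printoptions(precision=4,suppress=True)
z=load("w2");a=np.radians(52.96);X=np.array([np.cos(a),np.sin(a)]);Y=np.array([-X[1],X[0]]);c=np.array([.6271,.2541])
for l in [[(312,40),(118,338)],[(358,75),(163,370)],[(420,128),(230,415)],[(466,165),(270,443)],[(532,217),(335,493)],[(575,252),(380,522)]]:
    q=plane(z,np.array(l)/4+[200,0],.066)[:,:2]; v=q[0]-q[1];print((q-c)@X*1000,(q-c)@Y*1000,np.degrees(np.arctan2(v[1],v[0]))-90)
print("slot1",c-.0675*X,"slot2",c-.0225*X)
p=z["p"].astype(int);r=np.argwhere((p[...,0]-p[...,1]>60))[:,::-1];q=plane(z,r,.057)[:,:2];m=np.hypot(q[:,0]-.684,q[:,1]+.071)<.04;print(q[m].mean(0))
E
```

```text
[-77.0742 -74.1318] [ 49.8825 -56.8829] 54.538616420145246
[-59.6962 -56.4901] [ 50.77  -56.148] 54.677599500108954
[-34.8474 -30.2992] [ 50.7122 -54.3508] 55.4387752272863
[-16.5058 -14.2032] [ 51.1982 -53.5486] 54.219343077868956
[10.0811 13.2879] [ 52.17   -53.3853] 54.700110256608355
[27.9322 31.492 ] [ 52.5716 -51.7963] 54.91348522808539
slot1 [0.5864 0.2002] slot2 [0.6135 0.2361]
[ 0.6676 -0.061 ]
```

Rack centre is (0.627,0.254) with its x axis at about 54°, and slot 1 (nearest the robot, empty) is at (0.586,0.200). Next is the lid: tilt 45° and go to a pre-grasp pose.

Request:
{"name": "send_rows", "arguments": {"plan": "-1 -1 -0.5 0 0.5 0 0;-1 -1 -0.5 0 0.5 0 0;-1 -1 -0.8 0 0.6 0 0;-1 -1 -0.8 0 0.6 0 0;-1 -1 -0.8 0 0.6 0 0"}}

```text
time: 9.4
tcp_pos: [0.6251, 0.0901, 0.2624]
orientation: [0.004, 0.981, -0.001, -0.196]
force: [0.3, 0.2, 0.3]
width: 0.0515
grasp_force: 0.0
```

Request:
{"name": "send_rows", "arguments": {"plan": "-1 -1 -1 0 0.6 0 0;-1 -1 -1 0 0.6 0 0;-1 -1 -1 0 0.6 0 0;-1 -1 -1 0 0.6 0 0;-0.6 -0.7 -1 0 0.6 0 0"}}

```text
time: 9.9
tcp_pos: [0.5326, -0.0042, 0.1624]
orientation: [0.004, 0.918, -0.001, -0.396]
force: [-0.1, 1.3, 0.1]
width: 0.044
grasp_force: 0.0
```

```bash
python3 - <<'E'
from h import *
np.set_printoptions(precision=4,suppress=True)
o=get_obs();print(o["tcp_pos"],o["qpos"],o["width"],"\n",q2R(o["orientation"]))
z=snap("side","side3");P=cloud(z)
m=(np.abs(P[...,0]-.467)<.06)&(np.abs(P[...,1])<.03)&(P[...,2]>.078)&(P[...,2]<.1)
u=np.argwhere(m)[:,::-1];q=plane(z,u,.0895)[:,:2];print(len(u),cv2.minAreaRect(q.astype(np.float32)*1000))
E
```

```text
[ 0.5326 -0.0042  0.1624] [-0.0909  0.8126  1.1307 -0.0718  2.0086 -1.6551] 0.04399977060950276 
 [[-0.6871  0.0067 -0.7266]
 [ 0.0087  1.      0.0009]
 [ 0.7266 -0.0057 -0.6871]]
64 ((473.1044921875, -2.3427023887634277), (12.048820495605469, 60.95029830932617), 87.72380828857422)
```

Request:
{"name": "send_rows", "arguments": {"plan": "-0.72 0.03 -0.9 0 0 0 0;-0.72 0.03 -0.9 0 0 0 0;-0.72 0.03 -0.9 0 0 0 0;-0.72 0.03 -0.8 0 0 0 0;-0.72 0.03 -0.7 0 0 0 0"}}

```text
time: 10.45
tcp_pos: [0.4617, 0.0007, 0.0783]
orientation: [0.004, 0.919, -0.001, -0.393]
force: [-0.3, 0.5, -1.8]
width: 0.044
grasp_force: 0.0
```

Request:
{"name": "send_rows", "arguments": {"plan": "0 0 0 0 0 0 -0.5;0 0 0 0 0 0 -1;0 0 0 0 0 0 -1;0 0 0 0 0 0 -1;0 0 0 0 0 0 -1"}}

```text
time: 10.95
tcp_pos: [0.4629, 0.0009, 0.079]
orientation: [0.003, 0.919, -0.002, -0.393]
force: [0.5, -1.3, -0.3]
width: 0.0075
grasp_force: 1.3
```

Request:
{"name": "send_rows", "arguments": {"plan": "0 0 0 0 0 0 -1;0 0 0 0 0 0 -1;0 0 0.4 0 0 0 -1;0 0 0.8 0 0 0 -1;0 0 1 0 0 0 -1"}}

```text
time: 11.45
tcp_pos: [0.4614, 0.0011, 0.1234]
orientation: [0.003, 0.919, -0.001, -0.395]
force: [0.7, 0.0, -1.8]
width: 0.0063
grasp_force: 30.0
```

Request:
{"name": "send_rows", "arguments": {"plan": "0 0 1 0 0 0 -1;0 0 1 0 0 0 -1;0 0 1 0 -0.5 0 -1;0.4 0 1 0 -0.8 0 -1;0.4 0 1 0 -0.8 0 -1"}}

```text
time: 11.95
tcp_pos: [0.4782, 0.001, 0.2241]
orientation: [0.003, 0.967, -0.001, -0.253]
force: [0.8, -1.1, -2.1]
width: 0.0059
grasp_force: 30.0
```

```bash
python3 - <<'E'
from h import *
np.set_printoptions(precision=4,suppress=True)
o=get_obs();print(o["tcp_pos"],o["qpos"],o["width"],o["grasp_force"],o["force"],"\n",q2R(o["orientation"]))
z=snap("scene","scene4");z2=snap("side","side4")
cv2.imwrite("pics/s4.png",np.hstack([cv2.resize(z["p"][100:340,100:340,::-1],(400,400)),cv2.resize(z2["p"][60:300,100:340,::-1],(400,400))]))
E
```

```text
[0.4782 0.001  0.2241] [-0.1021  0.4926  1.4131 -0.051   1.7459 -1.6619] 0.005876819264278 29.98760837072041 [ 0.8373 -1.092  -2.1389] 
 [[-0.8715  0.0059 -0.4903]
 [ 0.0069  1.     -0.0002]
 [ 0.4903 -0.0035 -0.8715]]
```

View pics/s4.png

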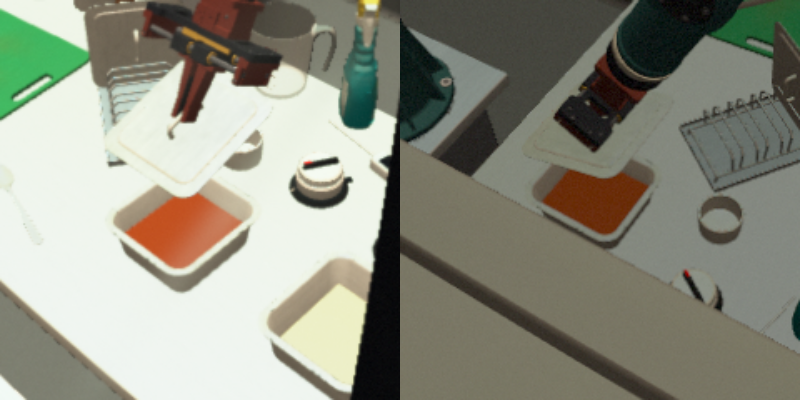

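The lid is held by the bail (left panel (170,130)) and the red-brown pan is now open at (185,235). I'll continue pitching and then yaw.

Request:
{"name": "send_rows", "arguments": {"plan": "0.6 0 0.5 0 -1 0 -1;0.6 0 0.5 0 -1 0 -1;0.6 0 0.5 0 -1 0 -1;0.6 0 0.5 0 -1 0 -1;0.6 0 0.5 0 -1 0 -1"}}

```text
time: 12.55
tcp_pos: [0.5376, 0.0011, 0.2726]
orientation: [0.003, 0.996, 0.0, 0.092]
force: [0.1, -0.2, -2.5]
width: 0.0066
grasp_force: 30.0
```

Request:
{"name": "send_rows", "arguments": {"plan": "0.4 0.4 0 0 -1 0 -1;0.4 0.4 0 0 -1 0 -1;0.4 0.4 0 0 -1 0 -1;0 0.4 0 0 -1 0 -1;0 0.4 0 0 0 0 -1"}}

```text
time: 13.05
tcp_pos: [0.5529, 0.0424, 0.2638]
orientation: [0.003, 0.936, 0.003, 0.351]
force: [-1.0, 0.3, -3.2]
width: 0.0059
grasp_force: 30.0
```

```bash
python3 - <<'E'
from h import *
np.set_printoptions(precision=4,suppress=True)
o=get_obs();print(o["tcp_pos"],o["qpos"],o["width"],o["grasp_force"],o["force"],"\n",q2R(o["orientation"]))
E
```

```text
[0.5529 0.0424 0.2638] [-0.0927 -0.0158  2.1503  0.2204  0.2983 -1.8433] 0.005906796330840564 29.98213248909451 [-0.9588  0.2525 -3.2453] 
 [[-0.7531  0.0041  0.6579]
 [ 0.0084  1.      0.0034]
 [-0.6578  0.0081 -0.7531]]
```

Request:
{"name": "send_rows", "arguments": {"plan": "0.2 0.8 0 0 0 0.9 -1;0.2 0.8 0 0 0 0.9 -1;0.2 0.8 0 0 0 0.9 -1;0.2 0.8 0 0 0 0.9 -1;0.2 0.8 0 0 0 0.9 -1"}}

```text
time: 13.55
tcp_pos: [0.5731, 0.1032, 0.2667]
orientation: [-0.224, 0.91, 0.087, 0.338]
force: [0.2, 0.5, -2.1]
width: 0.0063
grasp_force: 30.0
```

Request:
{"name": "send_rows", "arguments": {"plan": "0.1 0.8 0 0 0 0.9 -1;0.1 0.8 0 0 0 0.9 -1;0 0.8 0 0 0 0.5 -1;0 0.5 0 0 0 0 -1;0 0 0 0 0 0 -1"}}

```text
time: 14.05
tcp_pos: [0.5815, 0.1732, 0.2825]
orientation: [-0.358, 0.873, 0.131, 0.305]
force: [-0.1, -0.4, -1.7]
width: 0.0065
grasp_force: 30.0
```

```bash
cat >st.py <<'E'
from h import *
from scipy.spatial.transform import Rotation as S
np.set_printoptions(precision=4,suppress=True)
o=get_obs();R=q2R(o["orientation"]);print(o["tcp_pos"],o["qpos"],o["width"],o["grasp_force"],o["force"],"\n",R)
a=np.radians(54)
Z=np.array([np.cos(a),np.sin(a),0]);t=np.radians(46.6)
tz=Z*np.sin(np.pi/2-t)+0;tz=Z*np.cos(t)-np.array([0,0,np.sin(t)]);ty=np.array([-Z[1],Z[0],0]);T=np.c_[np.cross(ty,tz),ty,tz]
print("turn units",np.degrees((S.from_matrix(T)*S.from_matrix(R).inv()).as_rotvec())/8)
E
python3 st.py
```

```text
[0.5815 0.1732 0.2825] [-0.1606  0.1154  1.9173  0.761   0.8353 -2.9571] 0.006534287229612117 29.980667521012947 [-0.1353 -0.4063 -1.7405] 
 [[-0.5579 -0.7046  0.4385]
 [-0.5448  0.7095  0.447 ]
 [-0.6261  0.0105 -0.7797]]
turn units [ 0.3915 -0.4347  1.1462]
```

Joint 6 is at its limit, so the lid can't yaw far enough with this grasp. I'll put the lid back flat on the red pan and regrasp with the hand turned half round.

Request:
{"name": "send_rows", "arguments": {"plan": "-0.2 -0.8 0 0 0 -0.9 -1;-0.2 -0.8 0 0 0 -0.9 -1;-0.2 -0.8 0 0 0 -0.9 -1;-0.2 -0.8 0 0 0 -0.9 -1;-0.2 -0.8 0 0 0 -0.9 -1"}}

```text
time: 14.55
tcp_pos: [0.5608, 0.0955, 0.2816]
orientation: [-0.084, 0.94, 0.034, 0.328]
force: [-0.3, -1.2, -2.6]
width: 0.0067
grasp_force: 30.0
```

Request:
{"name": "send_rows", "arguments": {"plan": "-0.2 -0.8 0 0 0 -1 -1;-0.2 -0.8 0 0 1 0 -1;-0.2 -0.8 0 0 1 0 -1;-0.3 -0.8 0 0 1 0 -1;-0.4 -0.8 0 0 1 0 -1"}}

```text
time: 15.05
tcp_pos: [0.5369, 0.0225, 0.282]
orientation: [-0.041, 0.997, 0.034, 0.054]
force: [0.8, 0.5, -2.8]
width: 0.0061
grasp_force: 30.0
```

Request:
{"name": "send_rows", "arguments": {"plan": "-0.5 -0.3 0 0 1 0 -1;-0.5 0 0 0 1 0 -1;-0.5 0 0 0 1 0 -1;-0.5 0 0 0 1 0 -1;-0.5 0 0 0 1 0 -1"}}

```text
time: 15.55
tcp_pos: [0.4878, 0.017, 0.2816]
orientation: [-0.027, 0.956, 0.046, -0.29]
force: [-0.4, -0.7, -1.0]
width: 0.0061
grasp_force: 30.0
```

```bash
cat >st2.py <<'E'
from h import *
from scipy.spatial.transform import Rotation as S
np.set_printoptions(precision=4,suppress=True)
o=get_obs();R=S.from_quat(o["orientation"]);print(o["tcp_pos"],o["qpos"],o["width"],o["force"])
T=S.from_quat([.003,.919,-.001,-.393])
print("turn units",np.degrees((T*R.inv()).as_rotvec())/8)
print("shift units",(np.array([.4625,.001,.0795])-o["tcp_pos"])/.02)
E
python3 st2.py
```

```text
[0.4878 0.017  0.2816] [-0.1133  0.5083  1.2796  0.0089  1.9491 -1.7408] 0.006129079642351191 [-0.4362 -0.7457 -0.9931]
turn units [-0.7862  1.5713 -0.141 ]
shift units [ -1.2675  -0.8019 -10.1075]
```

Request:
{"name": "send_rows", "arguments": {"plan": "-0.4 -0.3 -1 -0.3 0.5 0 -1;-0.4 -0.3 -1 -0.3 0.6 -0.1 -1;-0.4 -0.2 -1 -0.2 0.5 0 -1;0 0 -1 0 0 0 -1;0 0 -1 0 0 0 -1"}}

```text
time: 16.05
tcp_pos: [0.4633, 0.0013, 0.1795]
orientation: [-0.0, 0.919, -0.003, -0.394]
force: [-0.4, 0.3, 0.2]
width: 0.0062
grasp_force: 30.0
```

Request:
{"name": "send_rows", "arguments": {"plan": "0 0 -1 0 0 0 -1;0 0 -1 0 0 0 -1;0 0 -0.8 0 0 0 -1;0 0 0 0 0 0 -1;0 0 0 0 0 0 -1"}}

```text
time: 16.55
tcp_pos: [0.464, 0.0011, 0.1258]
orientation: [-0.0, 0.919, -0.003, -0.393]
force: [-0.0, -0.1, -1.2]
width: 0.0062
grasp_force: 30.0
```

```bash
python3 st2.py; python3 - <<'E'
from h import *
z=snap("side","side5");P=cloud(z)
m=(abs(P[...,0]-.465)<.1)&(abs(P[...,1])<.1)&(P[...,2]>.08)&(P[...,2]<.14)&(z["p"].min(2)>90)
q=P[m];A=np.c_[q[:,:2]-[.465,0],np.ones(len(q))];print(len(q),np.linalg.lstsq(A,q[:,2],rcond=None)[0])
E
```

```text
[0.464  0.0011 0.1258] [-0.0888  0.7631  1.3474 -0.0726  1.8368 -1.6497] 0.0061571052750441745 [-0.0136 -0.0687 -1.1762]
turn units [ 0.0073 -0.004  -0.0556]
shift units [-0.0758 -0.0034 -2.3133]
2040 [-0.00290391  0.01476772  0.1154438 ]
```

Request:
{"name": "send_rows", "arguments": {"plan": "0 0 -0.6 0 0 0 -1;0 0 -0.6 0 0 0 -1;0 0 -0.6 0 0 0 -1;0 0 -0.4 0 0 0 -1;0 0 0 0 0 0 -1"}}

```text
time: 17.1
tcp_pos: [0.4636, 0.0011, 0.0803]
orientation: [-0.001, 0.919, -0.003, -0.394]
force: [-1.0, 0.8, -0.1]
width: 0.0059
grasp_force: 30.0
```

Request:
{"name": "send_rows", "arguments": {"plan": "0 0 -0.2 0 0 0 -1;0 0 0 0 0 0 0;0 0 0 0 0 0 0;0 0 0 0 0 0 0;0 0 0 0 0 0 0"}}

```text
time: 17.6
tcp_pos: [0.4644, 0.001, 0.0778]
orientation: [-0.0, 0.92, -0.003, -0.393]
force: [-0.7, 0.1, 0.6]
width: 0.0349
grasp_force: 0.0
```

Request:
{"name": "send_rows", "arguments": {"plan": "0.8 0 0.8 0 0 0 0;0.8 0 0.8 0 0 0 0;0.8 0 0.8 0 0 0 0;0.8 0 0.8 0 0 0 0;0.8 0 0.8 0 -0.5 0 0"}}

```text
time: 18.1
tcp_pos: [0.5449, 0.001, 0.1563]
orientation: [-0.0, 0.932, -0.003, -0.362]
force: [1.2, -0.1, -0.5]
width: 0.044
grasp_force: 0.0
```

Request:
{"name": "send_rows", "arguments": {"plan": "0 0 1 0 -1 0 0;0 0 1 0 -1 0 0;0 0 1 0 -1 0 0;0 0 0.5 0 -1 0 0;0 0 0 0 -1 0 0"}}

```text
time: 18.6
tcp_pos: [0.5461, 0.0009, 0.2306]
orientation: [0.001, 1.0, -0.003, -0.015]
force: [0.7, -0.5, -0.3]
width: 0.0438
grasp_force: 0.0
```

```bash
python3 st2.py; python3 - <<'E'
from h import *
z=snap("side","side6");P=cloud(z)
m=(abs(P[...,0]-.465)<.12)&(abs(P[...,1])<.12)&(P[...,2]>.05)&(P[...,2]<.078)&(z["p"].min(2)>90)
q=P[m];A=np.c_[q[:,:2]-[.465,0],np.ones(len(q))];print(len(q),np.linalg.lstsq(A,q[:,2],rcond=None)[0],cv2.minAreaRect(q[:,:2].astype(np.float32)*1000))
E
```

```text
[0.5461 0.0009 0.2306] [-0.1177  0.2903  1.5935 -0.0107  1.2858 -1.6837] 0.04376544356583012 [ 0.7152 -0.5021 -0.2668]
turn units [ 0.0362  5.5802 -0.0533]
shift units [-4.1792  0.0065 -7.555 ]
3221 [-0.0009407   0.00457178  0.06858086] ((467.00836181640625, -0.20653533935546875), (164.0642852783203, 178.94944763183594), 89.64553833007812)
```

Request:
{"name": "send_rows", "arguments": {"plan": "0 0 0 0 0 -1 0;0 0 0 0 0 -1 0;0 0 0 0 0 -1 0;0 0 0 0 0 -1 0;0 0 0 0 0 -1 0"}}

```text
time: 19.15
tcp_pos: [0.5442, 0.0011, 0.2273]
orientation: [0.345, 0.938, 0.003, -0.022]
force: [0.2, -0.6, 0.1]
width: 0.0442
grasp_force: 0.0
```

Request:
{"name": "send_rows", "arguments": {"plan": "0 0 0 0 0 -1 0;0 0 0 0 0 -1 0;0 0 0 0 0 -1 0;0 0 0 0 0 -1 0;0 0 0 0 0 -1 0"}}

```text
time: 19.65
tcp_pos: [0.5442, 0.001, 0.2272]
orientation: [0.645, 0.764, 0.009, -0.019]
force: [-0.5, -0.8, 0.5]
width: 0.044
grasp_force: 0.0
```

Request:
{"name": "send_rows", "arguments": {"plan": "0 0 0 0 0 -1 0;0 0 0 0 0 -1 0;0 0 0 0 0 -1 0;0 0 0 0 0 -1 0;0 0 0 0 0 -1 0"}}

```text
time: 20.15
tcp_pos: [0.5442, 0.001, 0.2272]
orientation: [0.868, 0.497, 0.014, -0.014]
force: [-0.0, 0.7, -0.1]
width: 0.0439
grasp_force: 0.0
```

Request:
{"name": "send_rows", "arguments": {"plan": "0 0 0 0 0 -1 0;0 0 0 0 0 -1 0;0 0 0 0 0 -1 0;0 0 0 0 0 -1 0;0 0 0 0 0 -1 0"}}

```text
time: 20.65
tcp_pos: [0.5442, 0.001, 0.2272]
orientation: [0.985, 0.17, 0.017, -0.007]
force: [0.5, 0.4, 0.5]
width: 0.0439
grasp_force: 0.0
```

Request:
{"name": "send_rows", "arguments": {"plan": "0 0 0 0 0 -1 0;0 0 0 0 0 -1 0;0 0 -0.5 0 1 -0.5 0;0 0 -0.5 0 1 0 0;0 0 -0.5 0 1 0 0"}}

```text
time: 21.15
tcp_pos: [0.5448, 0.0009, 0.1985]
orientation: [0.982, -0.001, -0.189, -0.005]
force: [1.0, -0.1, 0.4]
width: 0.0436
grasp_force: 0.0
```

```bash
sed -i 's/^T=.*/T=S.from_quat([.003,.919,-.001,-.393])*S.from_rotvec([0,0,np.pi])/' st2.py; python3 st2.py
```

```text
[0.5448 0.0009 0.1985] [-0.1049  0.5249  1.3652 -0.0286  1.6303  1.471 ] 0.043572385398955506 [ 1.0213 -0.0645  0.392 ]
turn units [-0.0864  3.069  -0.0016]
shift units [-4.1164  0.0028 -5.9502]
```

Request:
{"name": "send_rows", "arguments": {"plan": "0 0 -0.6 0 1 0 0;0 0 -0.6 0 1 0 0;0 0 -0.7 -0.1 1 0 0;-0.7 0 -0.7 0 0 0 0;-0.7 0 -0.7 0 0 0 0"}}

```text
time: 21.65
tcp_pos: [0.516, 0.0012, 0.1273]
orientation: [0.921, -0.004, -0.39, 0.001]
force: [-0.2, -0.7, 1.0]
width: 0.0442
grasp_force: 0.0
```

Request:
{"name": "send_rows", "arguments": {"plan": "-0.7 0 -0.7 0 0 0 0;-0.7 0 -0.7 0 0 0 0;-0.7 0 -0.7 0 0 0 0;-0.6 0 -0.5 0 0 0 0;0 0 0 0 0 0 0"}}

```text
time: 22.15
tcp_pos: [0.4603, 0.0012, 0.0788]
orientation: [0.921, -0.004, -0.389, 0.001]
force: [-0.8, 0.1, -0.2]
width: 0.044
grasp_force: 0.0
```

```bash
python3 st2.py
```

```text
[0.4603 0.0012 0.0788] [-0.0927  0.8101  1.3806 -0.0669  1.7478  1.5024] 0.044017186389334564 [-0.7604  0.1428 -0.2154]
turn units [0.009  0.0636 0.009 ]
shift units [ 0.1118 -0.0108  0.0373]
```

Request:
{"name": "send_rows", "arguments": {"plan": "0 0 0 0 0 0 -1;0 0 0 0 0 0 -1;0 0 0 0 0 0 -1;0 0 0 0 0 0 -1;0 0 0 0 0 0 -1"}}

```text
time: 22.65
tcp_pos: [0.4628, 0.001, 0.0799]
orientation: [0.923, -0.004, -0.386, 0.001]
force: [0.1, 0.3, -0.3]
width: 0.0076
grasp_force: 0.0
```

Request:
{"name": "send_rows", "arguments": {"plan": "0 0 0 0 0 0 -1;0 0 0 0 0 0 -1;0 0 0.4 0 0 0 -1;0 0 0.8 0 0 0 -1;0 0 1 0 0 0 -1"}}

```text
time: 23.15
tcp_pos: [0.462, 0.0011, 0.1246]
orientation: [0.922, -0.004, -0.386, 0.001]
force: [0.8, 0.1, -0.4]
width: 0.0063
grasp_force: 30.0
```

Request:
{"name": "send_rows", "arguments": {"plan": "0 0 1 0 0 0 -1;0 0 1 0 0 0 -1;0 0 1 0 -0.5 0 -1;0.4 0 1 0 -0.8 0 -1;0.4 0 1 0 -0.8 0 -1"}}

```text
time: 23.65
tcp_pos: [0.4788, 0.001, 0.2254]
orientation: [0.97, -0.004, -0.245, 0.001]
force: [0.5, 0.3, -1.2]
width: 0.0059
grasp_force: 30.0
```

Request:
{"name": "send_rows", "arguments": {"plan": "0.7 0.3 0.5 0 -1 0 -1;0.7 0.3 0.5 0 -1 0 -1;0.7 0.3 0.5 0 -1 0 -1;0.7 0.3 0.5 0 -1 0 -1;0.7 0.3 0.5 0 -1 0 -1"}}

```text
time: 24.15
tcp_pos: [0.5484, 0.0313, 0.2762]
orientation: [0.995, -0.004, 0.103, -0.0]
force: [-0.1, 0.2, -2.2]
width: 0.0064
grasp_force: 30.0
```

Request:
{"name": "send_rows", "arguments": {"plan": "0.2 0.8 0 0 0 0.9 -1;0.2 0.8 0 0 0 0.9 -1;0.2 0.8 0 0 0 0.9 -1;0.2 0.8 0 0 0 0.9 -1;0.2 0.8 0 0 0 0.9 -1"}}

```text
time: 24.65
tcp_pos: [0.5671, 0.1116, 0.2746]
orientation: [0.947, 0.306, 0.094, -0.031]
force: [-0.4, 1.3, -1.5]
width: 0.0059
grasp_force: 30.0
```

```bash
sed -i 's/46.6/45.0/; s/T=np.c_\[.*/T=np.c_[-np.cross(ty,tz),-ty,tz]/' st.py; tail -3 st.py; python3 st.py
```

```text
Z=np.array([np.cos(a),np.sin(a),0]);t=np.radians(45.0)
tz=Z*np.sin(np.pi/2-t)+0;tz=Z*np.cos(t)-np.array([0,0,np.sin(t)]);ty=np.array([-Z[1],Z[0],0]);T=np.c_[-np.cross(ty,tz),-ty,tz]
print("turn units",np.degrees((S.from_matrix(T)*S.from_matrix(R).inv()).as_rotvec())/8)
[0.5671 0.1116 0.2746] [-0.0038  0.1899  1.6366  0.1288  1.1585  0.8989] 0.0059314445629636125 29.996914651128463 [-0.4399  1.258  -1.5213] 
 [[ 0.7948  0.5858  0.1584]
 [ 0.574  -0.8104  0.1171]
 [ 0.197  -0.0021 -0.9804]]
turn units [ 2.9712 -2.9996  2.197 ]
```

Request:
{"name": "send_rows", "arguments": {"plan": "0.1 0.8 0 0.6 -0.6 0.44 -1;0.1 0.8 0 0.6 -0.6 0.44 -1;0.1 0.8 0 0.6 -0.6 0.44 -1;0.1 0.8 0 0.6 -0.6 0.44 -1;0.1 0.8 0 0.6 -0.6 0.44 -1"}}

```text
time: 25.15
tcp_pos: [0.5759, 0.1884, 0.2744]
orientation: [0.831, 0.414, 0.329, -0.171]
force: [-1.4, 0.4, -2.7]
width: 0.0063
grasp_force: 30.0
```

```bash
python3 st.py
```

```text
[0.5759 0.1884 0.2744] [-0.2205  0.166   1.9422  0.919   0.9185 -0.116 ] 0.0062550849772636434 30.003528409288265 [-1.4246  0.4192 -2.7108] 
 [[ 0.44    0.8008  0.4062]
 [ 0.5761 -0.5988  0.5564]
 [ 0.6888 -0.0108 -0.7248]]
turn units [ 0.1007 -0.1707  0.0971]
```

Request:
{"name": "send_rows", "arguments": {"plan": "0.2 0.1 -0.8 0.1 -0.2 0.1 -1;0 0 -0.8 0 0 0 -1;0 0 -0.8 0 0 0 -1;0 0 -0.8 0 0 0 -1;0 0 -0.7 0 0 0 -1"}}

```text
time: 25.65
tcp_pos: [0.5803, 0.1901, 0.1951]
orientation: [0.824, 0.419, 0.341, -0.173]
force: [-0.4, 0.1, -1.5]
width: 0.0062
grasp_force: 30.0
```

```bash
python3 st.py; cat > lid.py <<'E'
from h import *
import sys
np.set_printoptions(precision=4,suppress=True)
a=np.radians(54);X=np.array([np.cos(a),np.sin(a),0]);Y=np.array([-X[1],X[0],0]);c=np.array([.6271,.2541,0])
for n in ["scene","side"]:
    z=snap(n,n+sys.argv[1]);P=cloud(z)-c;L=np.stack([P@X,P@Y,P[...,2]],-1)
    m=(abs(L[...,0]+.0675)<.03)&(abs(L[...,1])<.1)&(L[...,2]>.085)&(L[...,2]<.3)&(z["p"].min(2)>60)&(z["p"].max(2).astype(int)-z["p"].min(2)<50)
    q=L[m];
    if len(q)<20: print(n,len(q));continue
    for _ in range(3):
        A=np.c_[q[:,1],q[:,2]-.11,np.ones(len(q))];k=np.linalg.lstsq(A,q[:,0],rcond=None)[0];e=q[:,0]-A@k;q=q[abs(e)<max(.004,e.std())]
    print(n,len(q),"x=",k[2],"slopeY",k[0],"slopeZ",k[1],"res",e.std(),"min",q.min(0),"max",q.max(0))
    cv2.imwrite(f"pics/{n}{sys.argv[1]}.png",cv2.resize(z["p"][70:310,100:356,::-1],(640,600)))
E
python3 lid.py 7
```

```text
[0.5803 0.1901 0.1951] [-0.2286  0.3085  2.037   1.1215  0.8056 -0.4239] 0.00624508523811506 29.99756432895083 [-0.383   0.1168 -1.4755] 
 [[ 0.4164  0.8084  0.416 ]
 [ 0.5731 -0.5886  0.5702]
 [ 0.7058  0.001  -0.7084]]
turn units [ 0.0145 -0.0019  0.0073]
scene 1136 x= -0.06692004416174932 slopeY -0.00402327359875847 slopeZ -0.023829428385852003 res 0.0018282843576111945 min [-0.0732 -0.0805  0.1103] max [-0.0629  0.0812  0.2657]
side 177 x= -0.06733742599063977 slopeY -0.00517558617741938 slopeZ 0.004601119455718457 res 0.0010906335441447897 min [-0.0709 -0.0816  0.11  ] max [-0.0641  0.0833  0.2906]
```

The lid is aligned with slot 1 in both views (sheet at x=-67 mm, tilt under 0.02). Now I'll lower it.

Request:
{"name": "send_rows", "arguments": {"plan": "0 0 -0.8 0 0 0 -1;0 0 -0.8 0 0 0 -1;0 0 -0.8 0 0 0 -1;0 0 -0.8 0 0 0 -1;0 0 -0.5 0 0 0 -1"}}

```text
time: 26.25
tcp_pos: [0.5813, 0.1899, 0.1215]
orientation: [0.824, 0.419, 0.341, -0.173]
force: [-0.7, -0.3, -1.3]
width: 0.0065
grasp_force: 30.0
```

```bash
python3 st.py;python3 lid.py 8
```

```text
[0.5813 0.1899 0.1215] [-0.2285  0.4584  2.0953  1.3262  0.7336 -0.7063] 0.006509619439290263 29.9973030021647 [-0.6812 -0.2905 -1.306 ] 
 [[ 0.4166  0.8079  0.4169]
 [ 0.5725 -0.5894  0.57  ]
 [ 0.7062  0.0013 -0.708 ]]
turn units [0.0126 0.0019 0.014 ]
scene 142 x= -0.06860348725602529 slopeY -0.008416102860538772 slopeZ 0.0003242203009747313 res 0.0018544207126739262 min [-0.0727 -0.0813  0.0851] max [-0.0643  0.0695  0.1472]
side 159 x= -0.06822429231289809 slopeY 0.007244980006197424 slopeZ 0.023772351457155082 res 0.001133973705462076 min [-0.0707 -0.0822  0.0978] max [-0.0632  0.0833  0.2167]
```

Inside the slot with no contact force. I'll go down the remaining ~17 mm slowly.

Request:
{"name": "send_rows", "arguments": {"plan": "0 0 -0.2 0 0 0 -1;0 0 -0.2 0 0 0 -1;0 0 -0.2 0 0 0 -1;0 0 -0.1 0 0 0 -1;0 0 0 0 0 0 -1"}}

```text
time: 26.85
tcp_pos: [0.5808, 0.1897, 0.1066]
orientation: [0.824, 0.419, 0.34, -0.173]
force: [0.1, 0.1, -1.3]
width: 0.0061
grasp_force: 30.0
```

Request:
{"name": "send_rows", "arguments": {"plan": "0 0 -0.1 0 0 0 -1;0 0 -0.1 0 0 0 -1;0 0 0 0 0 0 -1;0 0 0 0 0 0 -1;0 0 0 0 0 0 -1"}}

```text
time: 27.35
tcp_pos: [0.5819, 0.1907, 0.1055]
orientation: [0.823, 0.418, 0.343, -0.173]
force: [-4.7, -2.7, 15.3]
width: 0.0064
grasp_force: 30.0
```

```bash
python3 st.py;python3 lid.py 9
```

```text
[0.5819 0.1907 0.1055] [-0.2287  0.4959  2.1057  1.3829  0.7261 -0.7796] 0.006350203860779765 29.98959886142984 [-4.7225 -2.7078 15.2651] 
 [[ 0.4152  0.8077  0.4187]
 [ 0.57   -0.5896  0.5723]
 [ 0.7091  0.0011 -0.7051]]
turn units [-0.0117  0.0179  0.0163]
scene 76 x= -0.06701997705714179 slopeY -0.017776483308704513 slopeZ 0.02793515989871541 res 0.001591752495820016 min [-0.07   -0.0719  0.095 ] max [-0.0625  0.0565  0.1246]
side 148 x= -0.06674246979078874 slopeY 0.009157982950906756 slopeZ 0.035047703211552386 res 0.0010790782252911588 min [-0.0698 -0.0782  0.0853] max [-0.0611  0.0816  0.2014]
```

On the rails (15 N upward, top edge at 0.201). I'll ease off, release, and back out along the tool axis.

Request:
{"name": "send_rows", "arguments": {"plan": "0 0 0.1 0 0 0 -1;0 0 0 0 0 0 -0.2;0 0 0 0 0 0 -0.2;0 0 0 0 0 0 -0.2;0 0 0 0 0 0 -0.2"}}

```text
time: 27.95
tcp_pos: [0.5809, 0.1897, 0.1046]
orientation: [0.824, 0.419, 0.34, -0.173]
force: [1.0, -0.8, 0.0]
width: 0.0338
grasp_force: 0.1
```

Request:
{"name": "send_rows", "arguments": {"plan": "-0.2 -0.3 0.35 0 0 0 -0.2;-0.4 -0.55 0.7 0 0 0 -0.2;-0.4 -0.55 0.7 0 0 0 -0.2;-0.4 -0.55 0.7 0 0 0 -0.2;-0.4 -0.55 0.7 0 0 0 -0.2"}}

```text
time: 28.45
tcp_pos: [0.5441, 0.139, 0.1685]
orientation: [0.824, 0.419, 0.34, -0.173]
force: [0.3, -0.4, 0.6]
width: 0.0351
grasp_force: 0.0
```

Request:
{"name": "send_rows", "arguments": {"plan": "0 -0.7 1 0 0 0 -0.5;0 -0.7 1 0 0 0 -1;0 -0.7 1 0 0 0 -1;0 -0.7 1 0 0 0 -1;0 -0.7 1 0 0 0 -1"}}

```text
time: 28.95
tcp_pos: [0.5441, 0.0688, 0.2687]
orientation: [0.824, 0.418, 0.34, -0.172]
force: [-0.3, -0.4, -0.5]
width: 0.001
grasp_force: 0.0
```

```bash
python3 st.py;python3 lid.py 10; python3 - <<'E'
from h import *
z=load("scene10");cv2.imwrite("pics/chk10.png",cv2.resize(z["p"][80:340,110:340,::-1],(530,600)))
E
```

```text
[0.5441 0.0688 0.2687] [-0.5344  0.1704  1.9735  0.8975  1.1127 -0.3699] 0.0010338800366466523 0.0 [-0.3031 -0.3885 -0.5208] 
 [[ 0.4189  0.8071  0.4159]
 [ 0.5728 -0.5904  0.5686]
 [ 0.7045  0.     -0.7097]]
turn units [ 0.0213 -0.0153  0.0228]
scene 896 x= -0.08892208572555596 slopeY 0.0017037528312826133 slopeZ -0.22129407915992855 res 0.0015963819026642385 min [-0.0975 -0.0813  0.085 ] max [-0.0799  0.0802  0.1602]
side 25 x= -0.08766217609608343 slopeY -0.004433235790007783 slopeZ -0.22282530530119102 res 0.001302128400715295 min [-0.0968 -0.0829  0.0859] max [-0.0827  0.0797  0.1476]
```

View pics/chk10.png

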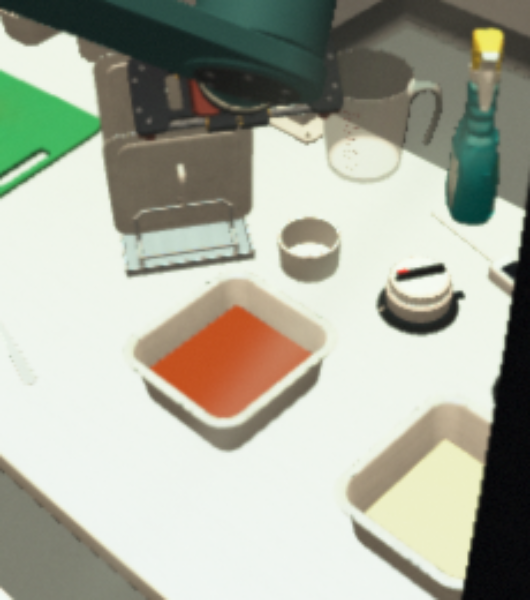

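The lid stands in slot 1 (~(180,180)), leaning 0.22 rad, which is its natural rest. The red pan is open at (230,345) and the pale pan is at (430,490). Now I'll bring the tool upright over the pans.

```bash
cat > st3.py <<'E'
from h import *
from scipy.spatial.transform import Rotation as S
np.set_printoptions(precision=4,suppress=True)
o=get_obs();R=S.from_quat(o["orientation"]);print(o["tcp_pos"],o["qpos"],o["width"],o["force"])
print("turn units",np.degrees((S.from_quat([.70711,.70711,0,0])*R.inv()).as_rotvec())/8)
E
python3 st3.py
```

```text
[0.5464 0.0673 0.2703] [-0.535   0.1694  1.9707  0.8994  1.1109 -0.3712] 0.0004961382795136733 [ 0.2346 -0.8678 -0.1045]
turn units [-5.402   1.8125  4.2819]
```

Request:
{"name": "send_rows", "arguments": {"plan": "0 -0.8 0.7 -0.68 0.23 0.54 0;0 -0.8 0.7 -0.68 0.23 0.54 0.5;0 -0.8 0.7 -0.68 0.23 0.54 1;0 -0.8 0.7 -0.68 0.23 0.54 1;0 -0.8 0.7 -0.68 0.23 0.54 1"}}

```text
time: 29.55
tcp_pos: [0.5444, -0.0109, 0.3377]
orientation: [0.773, 0.618, 0.127, -0.067]
force: [-0.3, -0.4, -0.7]
width: 0.0368
grasp_force: 0.0
```

Request:
{"name": "send_rows", "arguments": {"plan": "-0.2 -0.9 0.2 -0.68 0.23 0.54 1;-0.2 -0.9 0.2 -0.68 0.23 0.54 1;-0.2 -0.9 0.2 -0.68 0.23 0.54 1;-0.2 -0.9 0.2 0 0 0 1;-0.2 -0.9 0.2 0 0 0 1"}}

```text
time: 30.05
tcp_pos: [0.5243, -0.0993, 0.3565]
orientation: [0.705, 0.709, -0.006, -0.002]
force: [0.1, -0.4, -0.0]
width: 0.0771
grasp_force: 0.0
```

Request:
{"name": "send_rows", "arguments": {"plan": "-0.2 -0.9 0 0 0 0 1;-0.2 -0.9 0 0 0 0 1;-0.2 -0.9 0 0 0 0 1;-0.2 -0.9 0 0 0 0 1;-0.2 -0.9 0 0 0 0 1"}}

```text
time: 30.55
tcp_pos: [0.504, -0.1902, 0.3563]
orientation: [0.706, 0.708, -0.006, -0.002]
force: [-0.1, 0.1, -0.5]
width: 0.0878
grasp_force: 0.0
```

```bash
python3 st3.py; python3 - <<'E'
from h import *
z=snap("wrist","w11");print(z["C"]);cv2.imwrite("pics/w11.png",cv2.resize(z["p"][:,:,::-1],(768,576)))
E
```

```text
[ 0.504  -0.1902  0.3563] [-0.4824  0.1796  1.4327 -0.0096  1.5373 -0.4853] 0.08776157142050482 [-0.1171  0.1377 -0.4985]
turn units [ 0.034  -0.0828 -0.0231]
[ 0.50487179 -0.11357094  0.51928151]
```

View pics/w11.png

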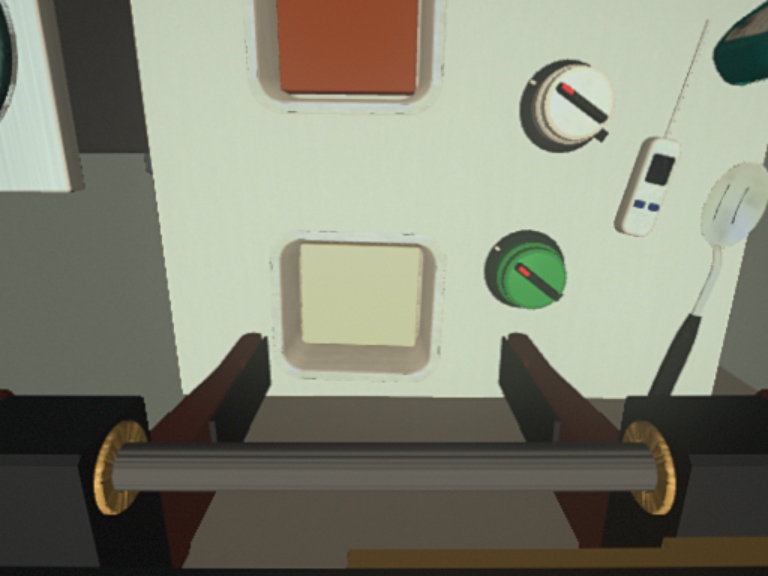

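The red pan spans x 247–443 with lower rim edge at y≈112. The pale pan is fully visible, x 270–443 and y 232–382. I'll measure the rims using height.

```bash
cat > pans.py <<'E'
from h import *
import sys
z=load(sys.argv[1]);P=cloud(z);m=(P[...,2]>.058)&(P[...,2]<.07)&(z["p"].max(2).astype(int)-z["p"].min(2)<70)
m=m.astype(np.uint8);m=cv2.morphologyEx(m,cv2.MORPH_CLOSE,np.ones((3,3)))
n,l,s,c=cv2.connectedComponentsWithStats(m)
for i in range(1,n):
    if s[i][4]<150: continue
    uv=np.argwhere(l==i)[:,::-1];q=plane(z,uv,.063)[:,:2]*1000
    print(s[i],"min",q.min(0).round(1),"max",q.max(0).round(1),[np.round(v,1) for v in cv2.minAreaRect(q.astype(np.float32))])
    for side,col,sg in (("low",1,1),("high",1,-1)):   # y edges, straight part of rim
        xs=np.arange(q[:,0].min()+40,q[:,0].max()-40,4);e=[(x,sg*(sg*q[abs(q[:,0]-x)<2,1]).min()) for x in xs if (abs(q[:,0]-x)<2).any()]
        if len(e)>3:
            k=np.polyfit(*np.array(e).T,1);print("  edge",side,"y@x=.47:",round(np.polyval(k,470),1),"slope deg",round(np.degrees(k[0]),2))
E
python3 pans.py w11
```

```text
[ 162    0  135   77 2395] min [374.4 -83.1] max [551.9  10.7] [array([463.1, -36.2]), array([ 93.7, 177.5]), np.float64(90.0)]
  edge low y@x=.47: -82.1 slope deg -0.32
  edge high y@x=.47: -71.7 slope deg -0.33
[500  11  12  40 274] min [824.1 -47.5] max [ 8.447e+02 -2.000e-01] [array([832.3, -25.3]), array([14.5, 48.8]), np.float64(12.8)]
[ 180  153  118  102 3162] min [ 382.1 -357. ] max [ 562.1 -191.1] [array([ 472. , -274.2]), array([163.9, 178. ]), np.float64(88.6)]
  edge low y@x=.47: -355.3 slope deg -1.59
  edge high y@x=.47: -192.8 slope deg -1.39
[165 285 184   7 799] min [ 345.4 -427.6] max [ 656.8 -417. ] [array([ 501.1, -422.3]), array([311.4,  10.5]), np.float64(0.0)]
  edge low y@x=.47: -425.6 slope deg 0.15
  edge high y@x=.47: -418.5 slope deg 0.07
```

```bash
python3 - <<'E'
from h import *
z=load("w11");P=cloud(z);p=z["p"].astype(int)
m=(p[...,0]-p[...,2]>80)&(P[...,1]<.05)&(P[...,1]>-.09)&(P[...,0]<.56)&(P[...,0]>.36);print(m.sum(),np.percentile(P[m][:,2],[5,50,95]))
E
```

```text
5501 [0.03541868 0.0370118  0.03856938]
```

The filling is 28 mm below the rim, so I can pinch the +y wall and slide with full control. Plan: about +12 mm x, -108 mm y, -1° yaw.

Request:
{"name": "send_rows", "arguments": {"plan": "-0.1 0.9 0 0 0 -1 0;-0.1 0.9 0 0 0 -1 0;-0.1 0.9 0 0 0 -1 0;-0.1 0.9 0 0 0 -1 0;-0.1 0.9 0 0 0 -1 0"}}

```text
time: 31.1
tcp_pos: [0.494, -0.0987, 0.3566]
orientation: [0.907, 0.421, -0.005, -0.004]
force: [-0.5, -0.7, 1.0]
width: 0.051
grasp_force: 0.0
```

Request:
{"name": "send_rows", "arguments": {"plan": "-0.2 0.9 -0.8 0 0 -1 0;-0.2 0.9 -0.8 0 0 -1 0;-0.2 0.9 -0.8 0 0 -1 0;-0.2 0.9 -0.8 0 0 -1 0;-0.2 0.9 -0.8 0 0 -1 0"}}

```text
time: 31.6
tcp_pos: [0.4736, -0.0088, 0.2762]
orientation: [0.996, 0.086, -0.004, -0.005]
force: [0.9, 0.3, 0.4]
width: 0.0435
grasp_force: 0.0
```

Request:
{"name": "send_rows", "arguments": {"plan": "-0.1 0.9 -1 0 0 -1 0;-0.1 0.9 -1 0 0 -0.3 0;-0.1 0.9 -1 0 0 0 0;-0.1 0.9 -1 0 0 0 0;0 0 -1 0 0 0 0"}}

```text
time: 32.1
tcp_pos: [0.4651, 0.064, 0.1762]
orientation: [1.0, -0.001, -0.004, -0.005]
force: [-0.6, -0.6, -0.2]
width: 0.0439
grasp_force: 0.0
```

```bash
sed -i 's/\[.70711,.70711,0,0\]/[1,0,0,0]/' st3.py; python3 st3.py
```

```text
[0.4651 0.064  0.1762] [-0.019   0.2282  1.8361  0.0117  1.0855  1.5488] 0.043916884472610024 [-0.5558 -0.5953 -0.1859]
turn units [-0.0749 -0.0574  0.0173]
```

Request:
{"name": "send_rows", "arguments": {"plan": "-0.1 0.55 -0.8 -0.1 0 0 0;0 0 -1 0 0 0 0;0 0 -1 0 0 0 0;0 0 -1 0 0 0 0;0 0 -1 0 0 0 0"}}

```text
time: 32.6
tcp_pos: [0.4635, 0.0733, 0.0804]
orientation: [1.0, -0.002, -0.004, 0.002]
force: [-0.9, -0.5, -0.3]
width: 0.0436
grasp_force: 0.0
```

Request:
{"name": "send_rows", "arguments": {"plan": "0 0 -0.8 0 0 0 0;0 0 -0.6 0 0 0 0;0 0 -0.4 0 0 0 0;0 0 0 0 0 0 0;0 0 0 0 0 0 -0.2"}}

```text
time: 33.1
tcp_pos: [0.4646, 0.0729, 0.0458]
orientation: [1.0, -0.002, -0.003, 0.002]
force: [0.6, 0.6, 0.5]
width: 0.0389
grasp_force: 0.0
```

Request:
{"name": "send_rows", "arguments": {"plan": "0 0 0 0 0 0 -1;0 0 0 0 0 0 -1;0 0 0 0 0 0 -1;0 0 0 0 0 0 -1;0 0 0 0 0 0 -1"}}

```text
time: 33.6
tcp_pos: [0.4654, 0.0724, 0.0464]
orientation: [1.0, -0.002, -0.002, 0.002]
force: [0.4, -2.3, 5.9]
width: 0.0182
grasp_force: 30.0
```

```bash
python3 st3.py
```

```text
[0.4654 0.0724 0.0464] [ 0.0115  0.4308  1.9622 -0.0072  0.7536  1.5921] 0.01824701853366474 [ 0.3541 -2.3433  5.9124]
turn units [ 0.0357 -0.0351  0.0328]
```

Request:
{"name": "send_rows", "arguments": {"plan": "0.05 -0.3 0 0 0 0 -1;0.1 -0.5 0 0 0 0 -1;0.1 -0.6 0 0 0 0 -1;0.1 -0.6 0 0 0 -0.1 -1;0.1 -0.6 0 0 0 -0.1 -1"}}

```text
time: 34.1
tcp_pos: [0.4745, 0.0214, 0.0464]
orientation: [1.0, -0.017, -0.002, 0.001]
force: [0.4, 5.5, 6.2]
width: 0.0189
grasp_force: 30.0
```

Request:
{"name": "send_rows", "arguments": {"plan": "0.1 -0.6 0 0 0 0 -1;0.1 -0.6 0 0 0 0 -1;0.05 -0.6 0 0 0 0 -1;0 -0.4 0 0 0 0 -1;0 -0.2 0 0 0 0 -1"}}

```text
time: 34.6
tcp_pos: [0.4796, -0.0269, 0.0464]
orientation: [1.0, -0.017, -0.002, 0.001]
force: [0.5, 6.9, 6.5]
width: 0.0185
grasp_force: 30.0
```

Request:
{"name": "send_rows", "arguments": {"plan": "0 0 0 0 0 0 -1;0 0 0 0 0 0 -1;0 0 0 0 0 0 -1;0 0 0 0 0 0 -1;0 0 0 0 0 0 -1"}}

```text
time: 35.1
tcp_pos: [0.4796, -0.0273, 0.0464]
orientation: [1.0, -0.017, -0.002, 0.002]
force: [-0.3, -0.3, 5.5]
width: 0.0185
grasp_force: 30.0
```

```bash
python3 st3.py
```

```text
[ 0.4796 -0.0273  0.0464] [-0.1967  0.4395  1.9429 -0.0075  0.7629  1.4126] 0.018471266825010553 [-0.287  -0.2746  5.4565]
turn units [ 0.032  -0.033   0.2366]
```

Request:
{"name": "send_rows", "arguments": {"plan": "0 -0.1 0 0 0 0 -1;0 -0.2 0 0 0 0 -1;0 -0.1 0 0 0 0 -1;0 0 0 0 0 0 -1;0 0 0 0 0 0 -1"}}

```text
time: 35.6
tcp_pos: [0.4795, -0.0346, 0.0464]
orientation: [1.0, -0.017, -0.002, 0.002]
force: [-0.1, 3.5, 6.2]
width: 0.0188
grasp_force: 30.0
```

Request:
{"name": "send_rows", "arguments": {"plan": "0 0 0 0 0 0 0;0 0 0 0 0 0 0;0 0 0 0 0 0 0;0 0 0 0 0 0 0;0 0 1 0 0 0 0"}}

```text
time: 36.1
tcp_pos: [0.477, -0.035, 0.0643]
orientation: [1.0, -0.016, -0.005, 0.002]
force: [0.0, 0.7, 0.0]
width: 0.0437
grasp_force: 0.0
```

Request:
{"name": "send_rows", "arguments": {"plan": "0 0 1 0 0 0 0;0 0 1 0 0 0 0;0 0 1 0 0 0 0;0 0 1 0 0 0 0;0 0 1 0 0 0 0.5"}}

```text
time: 36.6
tcp_pos: [0.4786, -0.0353, 0.1665]
orientation: [1.0, -0.016, -0.003, 0.002]
force: [-0.1, -0.3, 0.0]
width: 0.0491
grasp_force: 0.0
```

Request:
{"name": "send_rows", "arguments": {"plan": "-0.5 -0.8 1 0 0 0 1;-0.5 -0.8 1 0 0 0 1;-0.5 -0.8 1 0 0 0 1;-0.5 -0.8 1 0 0 0 1;-0.5 -0.8 1 0 0 0 1"}}

```text
time: 37.1
tcp_pos: [0.4282, -0.1158, 0.2665]
orientation: [1.0, -0.016, -0.003, 0.002]
force: [-0.1, -0.3, 0.2]
width: 0.0866
grasp_force: 0.0
```

```bash
python3 st3.py; python3 -c "
from h import *
z=snap('wrist','w12');print(z['C'])"; python3 pans.py w12
```

```text
[ 0.4282 -0.1158  0.2665] [-0.4145  0.0889  1.7611 -0.0067  1.2957  1.1909] 0.08664731094327256 [-0.076  -0.2845  0.2028]
turn units [ 0.0313 -0.0451  0.2344]
[ 0.50513994 -0.11838932  0.42932689]
[ 172   41  147  157 6273] min [ 385.8 -189.7] max [566.6 -23.3] [array([ 476.3, -106.9]), array([164.1, 177.3]), np.float64(88.1)]
  edge low y@x=.47: -187.6 slope deg -1.52
  edge high y@x=.47: -24.9 slope deg -1.8
[ 318   41  151  157 6267] min [ 381.5 -357.6] max [ 561.5 -191.3] [array([ 471.1, -274.2]), array([165.1, 178. ]), np.float64(88.5)]
  edge low y@x=.47: -355.8 slope deg -1.12
  edge high y@x=.47: -192.2 slope deg -0.96
[ 484  119   28  144 1044] min [ 285.4 -430. ] max [ 473.1 -415.4] [array([ 379.2, -422.7]), array([187.7,  13.7]), np.float64(0.3)]
  edge low y@x=.47: -426.6 slope deg 0.62
  edge high y@x=.47: -417.7 slope deg -0.3
```

Gap is about 4.4 mm, with yaw and x well aligned. I'll regrip the wall and close the gap.

Request:
{"name": "send_rows", "arguments": {"plan": "0.5 0.8 -1 0 0 0 1;0.5 0.8 -1 0 0 0 0.5;0.5 0.8 -1 0 0 0 0;0.5 0.8 -1 0 0 0 0;0.5 0.8 -1 0 0 0 0"}}

```text
time: 37.65
tcp_pos: [0.479, -0.0344, 0.1646]
orientation: [1.0, -0.017, -0.003, 0.002]
force: [-1.0, -1.1, -0.8]
width: 0.0591
grasp_force: 0.0
```

Request:
{"name": "send_rows", "arguments": {"plan": "0 0 -1 0 0 0 0;0 0 -1 0 0 0 0;0 0 -1 0 0 0 0;0 0 -1 0 0 0 0;0 0 -1 0 0 0 0"}}

```text
time: 38.15
tcp_pos: [0.4787, -0.035, 0.0646]
orientation: [1.0, -0.016, -0.003, 0.002]
force: [-0.2, 0.3, 0.4]
width: 0.0436
grasp_force: 0.0
```

```bash
python3 st3.py
```

```text
[ 0.4787 -0.035   0.0646] [-0.2126  0.4082  1.9284 -0.0074  0.8104  1.3961] 0.0436352629963274 [-0.1978  0.281   0.3895]
turn units [ 0.0303 -0.0457  0.2351]
```

Request:
{"name": "send_rows", "arguments": {"plan": "0 0 -0.6 0 0 0 0;0 0 -0.3 0 0 0 0;0 0 0 0 0 0 -0.3;0 0 0 0 0 0 -1;0 0 0 0 0 0 -1"}}

```text
time: 38.65
tcp_pos: [0.4797, -0.0355, 0.0486]
orientation: [1.0, -0.016, -0.002, 0.002]
force: [-0.6, -0.2, -0.4]
width: 0.0231
grasp_force: 0.0
```

Request:
{"name": "send_rows", "arguments": {"plan": "0 0 0 0 0 0 -1;0 0 0 0 0 0 -1;0 -0.1 0 0 0 0 -1;0 -0.1 0 0 0 0 -1;0 0 0 0 0 0 -1"}}

```text
time: 39.15
tcp_pos: [0.4795, -0.0388, 0.0486]
orientation: [1.0, -0.017, -0.002, 0.002]
force: [0.3, 4.9, 6.6]
width: 0.0185
grasp_force: 30.0
```

Request:
{"name": "send_rows", "arguments": {"plan": "0 -0.03 0 0 0 0 -1;0 0 0 0 0 0 -1;0 0 0 0 0 0 -1;0 0 0 0 0 0 -1;0 0 0 0 0 0 -1"}}

```text
time: 39.65
tcp_pos: [0.4794, -0.039, 0.0485]
orientation: [1.0, -0.017, -0.002, 0.002]
force: [-0.3, 7.0, 7.4]
width: 0.0188
grasp_force: 30.0
```

```bash
python3 st3.py
```

```text
[ 0.4794 -0.039   0.0485] [-0.2217  0.4365  1.9398 -0.0058  0.7693  1.3866] 0.0187908324372002 [-0.2955  7.0476  7.3788]
turn units [ 0.0226 -0.0341  0.2387]
```

Request:
{"name": "send_rows", "arguments": {"plan": "0 0 0 0 0 0 0;0 0 0 0 0 0 0;0 0 0 0 0 0 0;0 0 0 0 0 0 0;0 0 1 0 0 0 0"}}

```text
time: 40.15
tcp_pos: [0.477, -0.0397, 0.0663]
orientation: [1.0, -0.016, -0.005, 0.002]
force: [-0.2, -0.2, 0.5]
width: 0.0438
grasp_force: 0.0
```

Request:
{"name": "send_rows", "arguments": {"plan": "0 0 1 0 0 0 0;0 0 1 0 0 0 0;0 0 1 0 0 0 0;0 0 1 0 0 0 0;0 0 1 0 0 0 0.5"}}

```text
time: 40.65
tcp_pos: [0.4787, -0.04, 0.1686]
orientation: [1.0, -0.016, -0.003, 0.002]
force: [-0.5, -0.1, 0.0]
width: 0.049
grasp_force: 0.0
```

Request:
{"name": "send_rows", "arguments": {"plan": "-0.5 -0.8 1 0 0 0 1;-0.5 -0.8 1 0 0 0 1;-0.5 -0.8 1 0 0 0 1;-0.5 -0.8 1 0 0 0 1;-0.5 -0.8 1 0 0 0 1"}}

```text
time: 41.15
tcp_pos: [0.4281, -0.1205, 0.2685]
orientation: [1.0, -0.016, -0.003, 0.002]
force: [0.2, 0.1, 0.3]
width: 0.0867
grasp_force: 0.0
```

```bash
python3 -c "
from h import *
z=snap('wrist','w13');print(z['C'])
g=[load(f)['p'][60:180,300:335,::-1] for f in ('w12','w13')]
cv2.imwrite('pics/gap.png',cv2.resize(np.hstack([g[0],g[1]]),(350,600),interpolation=cv2.INTER_NEAREST))"; python3 pans.py w13; sed -i 's/^m=m.astype.*$/m=m.astype(np.uint8)/' pans.py; python3 pans.py w13|grep min
```

```text
[ 0.50512898 -0.12305332  0.43132729]
[  172    41   292   157 12381] min [ 381.1 -357.8] max [566.7 -27.7] [array([ 473.6, -193. ]), array([327.7, 178.3]), np.float64(88.3)]
  edge low y@x=.47: -356.0 slope deg -1.13
  edge high y@x=.47: -29.4 slope deg -1.71
[ 478   92   34  171 1253] min [ 284.5 -428.8] max [ 503.3 -415.4] [array([ 393.9, -422.1]), array([ 13.3, 218.9]), np.float64(89.9)]
  edge low y@x=.47: -427.1 slope deg 0.02
  edge high y@x=.47: -417.3 slope deg -0.06
[  172    41   292   157 12242] min [ 381.1 -357.8] max [566.7 -27.7] [array([ 473.6, -193. ]), array([327.7, 178.3]), np.float64(88.3)]
[ 478   94   34  169 1177] min [ 284.5 -428.8] max [ 501.1 -415.4] [array([ 392.8, -422.1]), array([ 13.3, 216.7]), np.float64(89.9)]
```

View pics/gap.png

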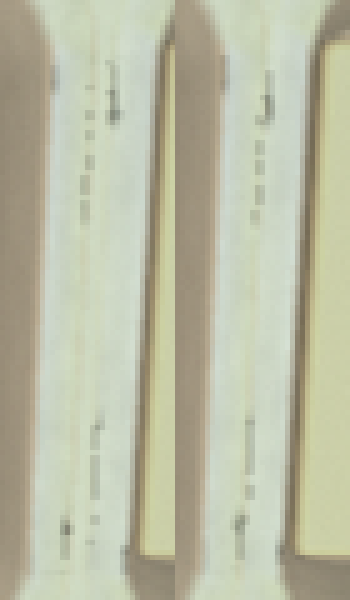

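Left (before) shows two separate rims with a gap. Right (after) shows them merged: the overall span is 326.6 mm against about 326 expected for touching, and the pale pan's far edge moved only 0.2 mm. Nothing is in contact with the robot, so I'm handing in.

```bash
python3 lid.py 14; python3 -c "
from workcell import *
print(hand_in())"
```

```text
scene 690 x= -0.08926446889631107 slopeY 0.012157555507000225 slopeZ -0.23161493678740117 res 0.001646523001725564 min [-0.0975 -0.0547  0.0851] max [-0.0798  0.0802  0.158 ]
side 27 x= -0.08802983150820576 slopeY -2.800860064372865e-05 slopeZ -0.21638098554128554 res 0.0013060505807393514 min [-0.0975 -0.0821  0.0856] max [-0.0819  0.0817  0.1578]
the job is handed in; nothing more can be done
None
```

Handed in at about 41 s of 72 s: the dial is on its zero stop, the lid stands in the rack slot nearest the robot leaning 0.22 rad (limit 0.25), and the red pan's rim meets the pale pan's to within about 0.5 mm; the lid went back on the pan once for a regrasp.

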